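# Change the module in a programming nest with a toggle clamp

### The arm

A 7-joint arm with a two-finger parallel gripper is mounted at the origin on a cart in front of the work surface, level with it; the furniture and walls round the work are solid. World frame = base frame: x ahead of the robot, y to its left, z up, the work surface at z = 0. Lengths are in m, angles in rad, forces in N, time in s.
With the tool pointing down it reaches from about 0.4 to 0.85 m from the base axis. Payload 10.4 kg.
Tool frame: the origin (TCP) lies at the very end of the fingers, on their centre line; the grasp point (between the pads) lies 19 mm behind it; z points along the fingers, y is the line along which they close (so a half turn about z gives the same grasp; the last joint's range is limited). The gripper opens to 87 mm and grips with 3 to 60 N. Pads are 19 mm wide; open, the fingers measure 117 mm over their backs; the gripper's body (75 mm by 190 mm) begins 51 mm behind the grasp point.
Start: joints at [1.275, 0.332, -0.065, 1.46, 0.022, 1.35, -0.088], TCP at [0.168, -0.602, 0.184] pointing down, gripper open.
Joint ranges: [-2.6, 2.6], [-0.5, 2.12], [-1.47, 1.34], [0.16, 2.42], [-1.27, 4.41], [0.06, 2.06], [-2.6, 2.6]. Speed limits (rad/s): [2.22, 2.22, 2.79, 2.79, 3.14, 3.14, 3.14].

### API

Orientations are given as a unit quaternion [x, y, z, w].
In Python, from bench import read_state, cams, workorder gives the robot as it stands.
- The arm moves only by the shell command python3 -m crank 'ROWS' [FORCE]. ROWS is text: rows parted by semicolons, each of 5 numbers parted by spaces: the shift along the tool's x, y, z scaled (see below), then the turn about the tool's z scaled (see below), then the opening, from -1 (shut) to 1 (fully open). In form: dx dy dz yaw jaw; .... A call has 1 to 10 rows; each row shifts and turns the commanded pose from where the row before left it, along the tool's axes as they then stand; what a row does not reach is not made up. The controller multiplies each number of a shift by 200 mm and each number of a turn by 90 degrees. A row lasts 1/10 s, in which the tool goes at most 50 mm and 8.59 degrees, less where a joint would pass 70% of its speed; a pose out of reach is approached as far as the arm can. A call with a number of a shift or a turn outside -1 to 1 is refused whole. A call with a gripper value outside its range is refused whole. The fingers move at their own pace and stop on an object; FORCE is the grip in N (left out, the last holds). Time passes only in rows, so rows that do not move let the fingers close. It gives the time, the measured TCP pose, the force, the opening and the grip force at its end, in the units of the state.
- read_state(): the state, without advancing time (a new reading comes with each control period).
- cams.camera(name): name is "scene" or "top"; returns a dict with "img" (400x640x3 uint8, blue, green, red), "K" (3x3 intrinsics, pixels), "xyz" and "attitude" of the camera in the world. Camera axes: x right, y down, z forward; pixel columns grow to the right and rows downward; lengths in m; the calibration is good to about 2 mm. A picture is of the moment at which its call begins. There is no depth.
- workorder.close_job(): hands the job in; it is judged then, once.
The state is a dict: "time": time; "joint_positions": joint angles; "joint_vel": joint speeds; "joint_torque": joint torques, N m; "ee_pos": TCP position; "eef_rot": TCP orientation; "ft_force": force on the tool from outside, world axes, zero at the start; "torque": the same for the moment, N m; "width": finger opening in m; "grip_force": force on a finger pad.
Only numpy, scipy, OpenCV 4.12 (cv2) and the standard library are available. Lean on these libraries where they do the work, as an engineer would, in place of code of your own. Each camera call takes 0.05 s, during which the arm holds its last target. There are 200 camera calls.

### The job

The module under the red-handled toggle clamp has been programmed: swing the clamp fully back, lay that module flat in the blue tray, then take the fresh module from the orange rack, put it in the emptied nest and swing the clamp over centre to its stop so that it holds the module pressed fully home. A module sits lengthwise between the nest's end walls, either way round. Drop neither module, and leave the multimeter, the solder reel and the screwdriver where they are.

Things in the scene. Friction and masses are not known exactly. Their poses are not given: they have to be found in the camera images.
- nest: Programming nest, fixed: aluminium plate 194 x 96 x 10 mm (x from -56 to 138 mm in its frame) with a black pocket round its origin and a steel toggle clamp behind it. Origin: on the bench under the middle of the pocket; x points from pocket to clamp, z up. Both long sides of the pocket are open for fingers where |x| < 21 mm, down to z = 10 mm
- nest_seat (a point): Middle of the pocket at ledge height (z = 20 mm), axes as the nest. Pocket for a module, its length along x: 63 x 39 mm; end walls (x = +-31.5) and corner guides (y = +-19.5, |x| > 21.5) rise to z = 30 mm, lead-ins to 32.5. Spring contacts carry an unclamped module 2.5 mm above the ledges; the clamp presses it down on them
- clamp_arm (a joint): Hold-down arm, steel, 14 mm wide, hinge along the nest's y at x = 80, z = 58 mm; sprung red foot 80 mm from the hinge. 0 = level; about 0.05 when clamped, foot on the module; about 1.75 rad = fully back: it stands up, top at z = 160 mm, all of it at x > 65 mm
- clamp_handle (a joint): Bend between the handle and its short link, rad: 0 = at its stop past dead centre (clamped, locked); dead centre at 0.11, where the force is greatest (about 10 N at the grip); 2.46 = laid fully back. It snaps to 0 by itself once past dead centre and stays where it is left when back
- clamp_grip (a point): Grip point on the red handle (14 mm wide along the nest's y, 17 mm thick, 62 mm long), 22 mm from its free end. In the nest frame: clamped, handle upright, leaning 8 degrees over the pocket, x = 51, z = 144 mm; fully back, handle nearly level along +x, x = 170, z = 73 mm; between them a circle about x = 76, z = 50, radius 96 mm. Its z axis is up when clamped and turns with the handle
- done_module: The programmed module, in the nest at the start: light grey electronics module 60 x 36 x 16 mm, flat top, upright sides, 90 g. Origin: middle of its underside; x along the 60 mm, z up
- fresh_module: The fresh module, same make and size (60 x 36 x 16 mm; origin in the middle of the underside, x along the 60 mm). At the start it lies in one channel of the rack, underside 12 mm above the bench
- rack: Orange plastic rack, fixed, 44 x 99 mm, two channels along its x (centres y = +-23 mm, 39 mm wide, floor z = 12 mm) between ribs 7 mm thick up to z = 25 mm. The fresh module lies in the channel at y = +23 mm; its ends stick out 8 mm each, and only they can be gripped there. Origin: middle of its underside
- tray: Blue open tray, fixed, 105 x 135 x 24 mm outside (x, y, z), walls and floor 4 mm. Origin: middle of its underside
- wood_tray: Wooden tray with a large green circuit board lying on it, fixed bystander, 170 x 300 x 38 mm (x, y, z; the board adds 36 mm). Origin: middle of its underside
- multimeter: Yellow and black multimeter lying on the bench, 150 x 78 x 46 mm; leave it
- solder_reel: Reel of solder standing on the bench, 62 mm across, 39 mm high; leave it
- screwdriver: Small screwdriver lying on the bench, 136 mm long, 13 mm thick; leave it
There are look-alikes about, which are no part of the job. Leave any yellow look-alike of the done_module alone.

How it is judged:
By the outcome, as a careful person would: the job done as asked, in the order asked, and still so for the second after the job is handed in, with the robot touching nothing.
It also fails if it takes over 72 s, if anything falls off the work surface, if the arm or the gripper's body presses on something with over 40 N, if the wrist force passes 120 N, or if a joint passes its speed limit or range.

## Working session

There is one attempt and no reset: what is moved stays moved. The work goes in short steps, Python scripts to look and compute and a shell command to move; the robot and the scene stay as the last step left them, time stands still between calls to the robot, and variables do not carry over. Pictures are saved under pics/ and viewed, at most 10 in all, crops included, and the job is handed in when it is done.

```bash
ls; mkdir -p pics
python3 - <<'E'
from bench import read_state,cams
import cv2,numpy as np
s=read_state();print({k:np.round(v,3).tolist() for k,v in s.items()})
for n in("scene","top"):
    c=cams.camera(n);cv2.imwrite(f"pics/{n}0.png",c["img"]);print(n,c["K"],c["xyz"],c["attitude"])
E
```

```text
pics
{'time': 0.0, 'joint_positions': [1.275, 0.333, -0.065, 1.461, 0.022, 1.35, -0.089], 'joint_vel': [-0.0, -0.0, 0.001, 0.001, 0.001, 0.001, 0.0], 'joint_torque': [-0.0, -62.325, 0.025, -38.989, -0.061, 0.039, 0.0], 'ee_pos': [0.168, -0.601, 0.183], 'eef_rot': [0.991, 0.136, -0.0, -0.001], 'ft_force': [0.327, 0.311, 0.761], 'torque': [-0.026, 0.07, 0.036], 'grip_force': 0.0, 'width': 0.087}
scene [[409.94887592   0.         313.48588286]
 [  0.         409.94887592 199.18546068]
 [  0.           0.           1.        ]] [ 0.14631477 -0.37937864  0.69615331] [ 0.87030779 -0.2293515   0.11085182 -0.42151407]
top [[437.57951906   0.         320.83953128]
 [  0.         437.57951906 194.5443892 ]
 [  0.           0.           1.        ]] [0.37729157 0.25686707 1.07527059] [ 0.71160956 -0.69992363  0.04596774 -0.04007132]
```

View pics/scene0.png

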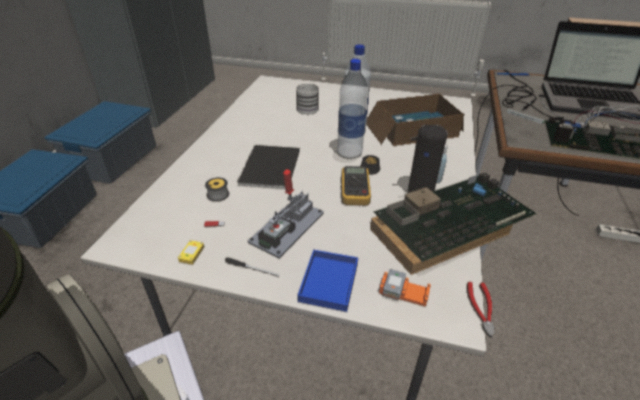

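View pics/top0.png

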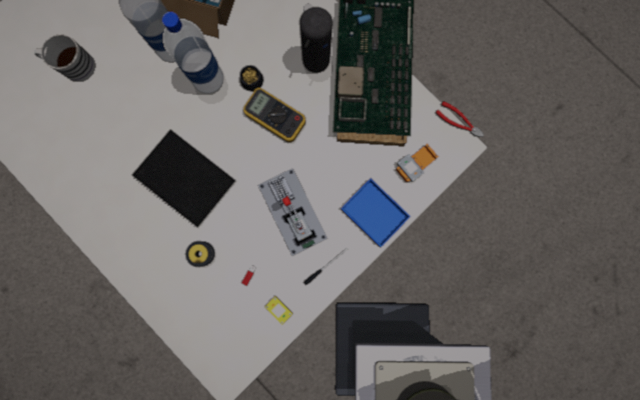

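Candidates for the module under the clamp: the grey block in the nest at top (297,228) / scene (278,232). It fits because it lies in the pocket under the red-handled arm. The yellow block at top (279,310) / scene (191,250) is the look-alike. The fresh module is the grey block on the orange rack at top (408,167) / scene (394,284). Next I'll confirm these in enlarged crops.

```bash
cat > h.py <<'E'
import cv2,numpy as np
from scipy.spatial.transform import Rotation as R
from scipy.optimize import least_squares
from bench import read_state,cams
CAL={"scene":(np.array([[409.94887592,0,313.48588286],[0,409.94887592,199.18546068],[0,0,1]]),np.array([0.14631477,-0.37937864,0.69615331]),R.from_quat([0.87030779,-0.2293515,0.11085182,-0.42151407])),
"top":(np.array([[437.57951906,0,320.83953128],[0,437.57951906,194.5443892],[0,0,1]]),np.array([0.37729157,0.25686707,1.07527059]),R.from_quat([0.71160956,-0.69992363,0.04596774,-0.04007132]))}
def proj(n,P):
    K,t,r=CAL[n];q=r.inv().apply(np.atleast_2d(P)-t)@K.T;return q[:,:2]/q[:,2:]
def ray(n,uv,z):
    K,t,r=CAL[n];d=r.apply(np.linalg.solve(K,[uv[0],uv[1],1]));return t+d*(z-t[2])/d[2]
def tri(us,ut):
    f=lambda p:np.r_[proj("scene",p)[0]-us,proj("top",p)[0]-ut]
    s=least_squares(f,[.4,0,.02]);return s.x,np.abs(s.fun).max()
def crop(img,x0,x1,y0,y1,k,step=10):
    c=cv2.resize(img[y0:y1,x0:x1],None,fx=k,fy=k,interpolation=cv2.INTER_CUBIC)
    for x in range(-(-x0//step)*step,x1,step):cv2.line(c,(int((x-x0+.5)*k),0),(int((x-x0+.5)*k),5),(0,0,255),1);cv2.putText(c,str(x),(int((x-x0+.5)*k)-8,15),0,.33,(0,0,255),1)
    for y in range(-(-y0//step)*step,y1,step):cv2.line(c,(0,int((y-y0+.5)*k)),(5,int((y-y0+.5)*k)),(0,0,255),1);cv2.putText(c,str(y),(6,int((y-y0+.5)*k)+4),0,.33,(0,0,255),1)
    return c
def stack(cs,name):
    h=max(c.shape[0] for c in cs);o=np.hstack([cv2.copyMakeBorder(c,0,h-c.shape[0],0,4,0) for c in cs]);print(o.shape);cv2.imwrite("pics/"+name,o)
E
python3 - <<'E'
from h import *
s=cv2.imread("pics/scene0.png");t=cv2.imread("pics/top0.png")
stack([crop(t,254,332,162,262,5),crop(s,245,328,165,260,4.8)],"nest.png")
stack([crop(t,336,444,138,250,3.6),crop(s,294,436,242,312,2.8)],"rack.png")
for n,u in (("nest",(293,212)),("tray",(376,211)),("rack",(416,163))):print(n,ray("top",u,0.01))
E
```

```text
(500, 796, 3)
(403, 795, 3)
nest [0.46365359 0.3162309  0.01      ]
tray [0.46950063 0.11354745 0.01      ]
rack [0.5905419  0.01433476 0.01      ]
```

View pics/nest.png

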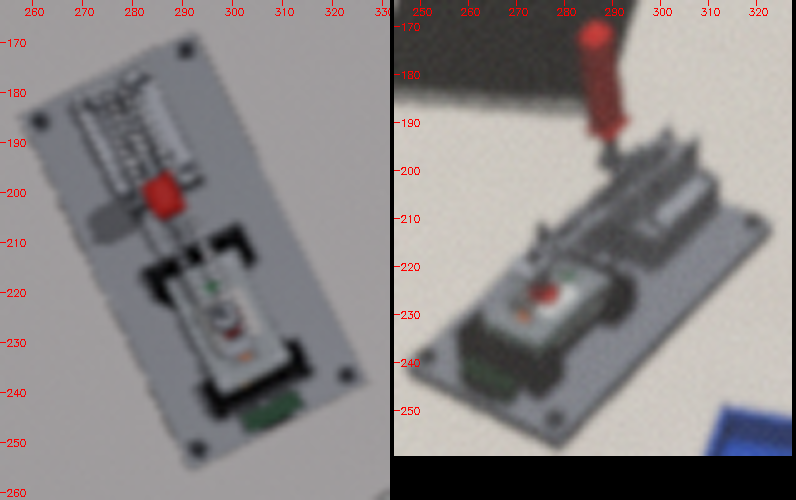

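View pics/rack.png

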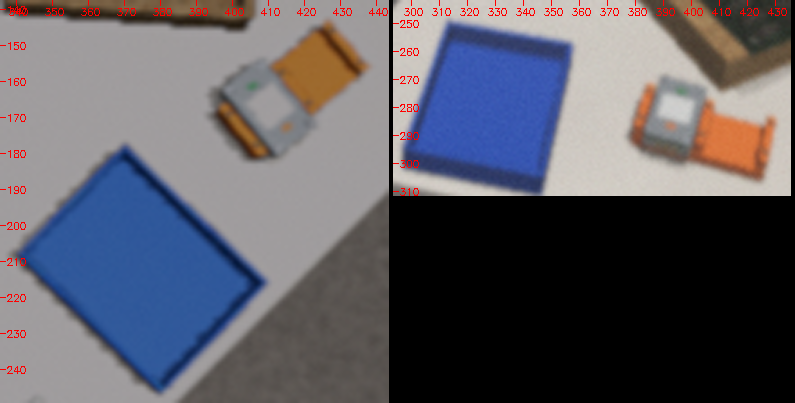

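The crops confirm it. The grey done module is in the pocket at top (300,225) / scene (275,230), with the red foot on it. The fresh module lies across the rack channel at top (408,167) / scene (394,284). The tray is empty and the handle is upright at top (286,201) / scene (287,180). Next I'll fit poses.

```bash
cat >> h.py <<'E'
def pts(p,L):
    L=np.array(L,float);c,s=np.cos(p[2]),np.sin(p[2]);return np.c_[p[0]+c*L[:,0]-s*L[:,1],p[1]+s*L[:,0]+c*L[:,1],L[:,2]+(p[3] if len(p)>3 else 0)]
def fit(obs,x0):
    # obs: (cam, uv, local)
    f=lambda p:np.concatenate([proj(n,pts(p,[l]))[0]-u for n,u,l in obs])
    return least_squares(f,x0,loss="soft_l1",f_scale=1.)
E
python3 - <<'E'
from h import *
a,b,h=-.056,.138,.048
for sg in(1,-1):
    o=[("top",(292.9,168.1),(b,-h*sg,.01)),("top",(257.1,184.7),(b,h*sg,.01)),("top",(291.9,255.5),(a,h*sg,.01)),("top",(326.9,237.9),(a,-h*sg,.01)),
    ("scene",(323,212.4),(b,-h*sg,.01)),("scene",(279.1,257.8),(a,-h*sg,.01)),("scene",(246.4,242),(a,h*sg,.01))]
    for sub in(o,o[:4],o[4:]):
        r=fit(sub,[.46,.3,2,0][:3]);print("nest",r.x,r.cost,np.round(r.fun,1))
    r=fit(o,[.46,.3,2,0]);print("z",r.x)
    if sg==1: print(proj("top",pts(r.x[:3],[[.051,0,.144]])),proj("scene",pts(r.x[:3],[[.051,0,.144]])))
# tray rim: world points per view
T=[(370.2,178.1),(409.4,216.1),(380.2,246.4),(340.2,209.2)]
w=np.array([ray("top",u,.024) for u in T]);print(w,np.linalg.norm(np.roll(w,-1,0)-w,axis=1))
# colour masks
t=cv2.imread("pics/top0.png");s=cv2.imread("pics/scene0.png")
for n,im in(("top",t),("scene",s)):
    hs=cv2.cvtColor(im,cv2.COLOR_BGR2HSV)
    m=cv2.inRange(hs,(5,140,90),(18,255,255));k,l,st,c=cv2.connectedComponentsWithStats(m)
    for i in range(1,k):
        if st[i,4]>15:print(n,"orange",st[i],c[i])
for u in[(408.6,154.2),(422.4,169.4),(413.3,180.8),(394.7,163.1)]:print("mod",ray("top",u,.028))
for u in[(426.3,143.3),(438,156.1),(395.5,166.7),(409.1,181.7)]:print("rib",ray("top",u,.025))
stack([crop(t,388,444,136,188,8),crop(s,376,436,262,312,5.5)],"rack2.png")
E
```

```text
nest [0.42796651 0.29885901 0.47768466] 3.5240804973528492 [-0.2 -0.1  0.4  0.4  0.2  1.   0.9  0.8  0.8 -1.4 -0.1 -1.2  0.4 -1.4]
nest [0.42919763 0.29974584 0.47535041] 0.5916469718981101 [-0.5 -0.6  0.2 -0.2 -0.2  0.5  0.5  0.3]
nest [0.4252509  0.29523482 0.48740985] 0.21233202416739227 [ 0.3 -0.5 -0.2  0.2 -0.   0.1]
z [ 0.42889489  0.30043615  0.47619884 -0.00603041]
[[286.19645505 201.88658779]] [[287.19851198 179.14210199]]
nest [ 0.42744732  0.33284061 -0.43202664] 212.13538575952126 [  0.2  -0.2  71.   -0.1   1.5   0.9 -69.1   1.1   1.1  -1.2 -30.1 -42.5
   1.   -0.7]
nest [0.45799449 0.27906105 1.37591238] 193.1749765014493 [-44.4  53.8   0.4  -1.   42.8 -55.3  -0.3   0.8]
nest [ 0.42423852  0.32892133 -0.43460084] 70.56225224528687 [  0.8   0.2 -30.6 -41.3   0.4   0.8]
z [ 0.429066    0.33645552 -0.4350215  -0.00960035]
[[0.5483757  0.12961871 0.024     ]
 [0.45731081 0.03482364 0.024     ]
 [0.38363947 0.10532989 0.024     ]
 [0.47119253 0.20186258 0.024     ]] [0.13144931 0.10197351 0.13032306 0.10571858]
top orange [412 145  25  24 304] [424.18092105 156.47039474]
top orange [397 167  13  15  57] [403.07017544 173.89473684]
scene orange [380 274   7  18  42] [383.04761905 281.47619048]
scene orange [401 280  28  25 436] [414.53440367 292.80045872]
mod [0.60847814 0.03632082 0.028     ]
mod [0.57138018 0.00299256 0.028     ]
mod [0.54292616 0.02545321 0.028     ]
mod [0.5857642  0.07043501 0.028     ]
rib [ 0.63724452 -0.00814184  0.025     ]
rib [ 0.60569475 -0.03644981  0.025     ]
rib [0.57746228 0.06798565 0.025     ]
rib [0.54100844 0.03504341 0.025     ]
(416, 786, 3)
```

View pics/rack2.png

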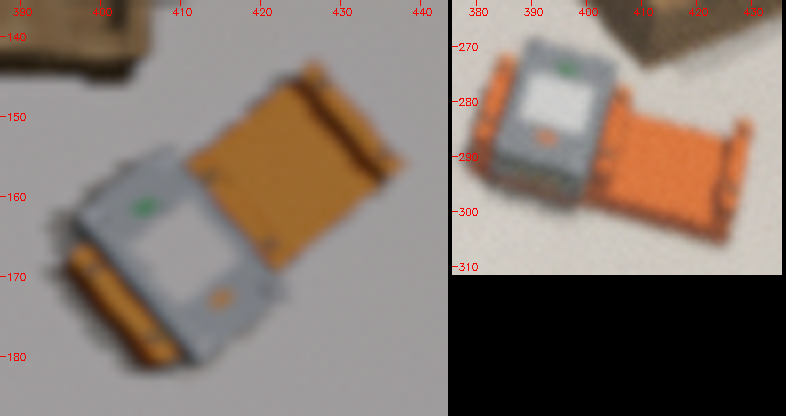

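Run:
```python
from h import *
x,y,z=.030,.018,.016
L={"l":(x,y,z),"t":(x,-y,z),"r":(-x,-y,z),"b":(-x,y,z)}
ot=[("top",(397.25,162.1),L["l"]),("top",(408.75,153.75),L["t"]),("top",(422.5,171.75),L["r"]),("top",(412.5,181.1),L["b"])]
p0=[.575,.035,.81,.012]
for k in L: print(k,proj("scene",pts(p0,[L[k]])))
S=[(389.1,268.4),(405.5,272),(399.1,294.2),(382.4,291.1)]
os=[]
for u in S:
    k=min(L,key=lambda k:np.linalg.norm(proj("scene",pts(p0,[L[k]]))[0]-u));os.append(("scene",u,L[k]));print(k)
f=lambda o,z:least_squares(lambda p:np.concatenate([proj(n,pts([*p,z],[l]))[0]-u for n,u,l in o]),p0[:3])
for o in(ot,os,ot+os): r=f(o,.012);print("fresh",r.x,np.round(r.fun,1))
print("free z",fit(ot+os,p0).x)
# rack far rib + nest-side
rx,ry=.022,.0495
R_=[("top",(426.9,143.25),(rx,-ry,.025)),("top",(438.1,156.1),(-rx,-ry,.025)),("top",(407.5,181.1),(-rx,ry,.025))]
r=fit(R_,[.59,.015,.81]);print("rack",r.x,np.round(r.fun,1),pts(r.x,[[0,.023,.012]]))
# done module in nest
T=[(254+dx/5-.5,162+dy/5-.5) for dx,dy in[(165,275),(233,250)]]
# tray
tx,ty=.0525,.0675
o=[("top",(370.2,178.1),(tx,ty,.024)),("top",(409.4,216.1),(tx,-ty,.024)),("top",(380.2,246.4),(-tx,-ty,.024)),("top",(340.2,209.2),(-tx,ty,.024))]
o2=[("scene",(294+(a-393)/2.8-.5,242+b/2.8-.5)) for a,b in[(447,22),(573,43),(543,194),(404,168)]]
r=fit(o,[.465,.115,.8]);print("tray",r.x,np.round(r.fun,1))
p=r.x
for u in o2:
    d=[np.linalg.norm(proj("scene",pts(p,[c[2]]))[0]-u[1]) for c in o];print(np.round(d,1));o.append(("scene",u[1],o[int(np.argmin(d))][2]))
r=fit(o,p);print("tray both",r.x,np.round(r.fun,1))
s=read_state();Rm=R.from_quat(s["eef_rot"]).as_matrix();print(Rm.round(2))
```

```text
l [[386.79725594 267.80540282]]
t [[403.59434968 270.85763843]]
r [[401.36194134 292.45491473]]
b [[383.6738513  289.06137925]]
l
t
r
b
fresh [0.5764385  0.03259637 0.67069651] [-0.5 -0.2 -0.5 -0.6  1.2  0.6 -0.3  0.2]
fresh [0.57291814 0.0317616  0.70621543] [-0.6  0.4 -0.3  1.2  0.8  0.1  0.1 -1.6]
fresh [0.57472757 0.03243262 0.69092028] [-0.5  0.8 -0.7  0.1  1.4  1.   0.1  0.8  0.1 -0.1  0.3  0.8  1.1 -0.4
  0.4 -2.3]
free z [0.57543274 0.03294772 0.68603094 0.01035009]
rack [0.59040222 0.01492985 0.68906689] [-0.1 -0.6  0.2  0.3 -0.1  0.2] [[0.57577842 0.03268216 0.012     ]]
tray [ 0.46494917  0.11786831 -0.75428166] [-0.6 -0.4  0.9  0.1  0.3  1.3 -0.5 -0.7]
[45.6 65.  47.9  0.9]
[ 0.4 48.7 71.8 46.1 46.1]
[55.4  6.4 53.  71.2 71.2 55.4]
[75.3 50.   7.1 55.  55.  75.3 50. ]
tray both [ 0.46429258  0.11619496 -0.75124362] [-0.  -0.1  1.6  0.3  1.1  1.6  0.2 -0.3 -0.4 -0.2  0.1  0.1  0.6 -5.7
 -0.6 -6.3]
[[ 0.96  0.27 -0.  ]
 [ 0.27 -0.96  0.  ]
 [-0.   -0.   -1.  ]]
```

```bash
cat >> h.py <<'E'
NEST=[.428,.2985,.477]
def phi():
    m=R.from_quat(read_state()["eef_rot"]).as_matrix();return np.arctan2(m[1,0],m[0,0])
def go(*W):
    """waypoints (x,y,z,phi): print scaled tool-axis totals; turn is applied after the shift"""
    s=read_state();p=np.array(s["ee_pos"]);m=R.from_quat(s["eef_rot"]).as_matrix();f=phi()
    print("t",round(s["time"],2),"tcp",p.round(4),"phi",round(f,4),"zt",m[:,2].round(4),"F",np.round(s["ft_force"],1),"w",round(s["width"],4),"g",round(s["grip_force"],1),"q",np.round(s["joint_positions"],2))
    for w in W:
        d=np.array(w[:3])-p;c,q=np.cos(f),np.sin(f);t=np.array([c*d[0]+q*d[1],q*d[0]-c*d[1],-d[2]])/.2
        dy=-(w[3]-f)/(np.pi/2);print(w,"shift",t.round(4),"yaw",round(dy,4),"rows>=",int(np.ceil(max(np.linalg.norm(t)/.25,abs(dy)/.0954))))
        p=np.array(w[:3]);f=w[3]
def nest(x,y,z): return pts(NEST,[[x,y,z]])[0]
E
python3 - <<'E'
from h import *
P=nest(.051,0,.144)
go((.45,-.40,.28,.274),(.60,0,.28,.274),(*P[:2],.28,.477),(*P[:2],.126,.477))
print([ray("top",u,0).round(3) for u in[(335,170),(335,180),(325,170),(335,140),(345,165)]])
E
```

```text
t 0.1 tcp [ 0.1683 -0.6015  0.1831] phi 0.2728 zt [-4.0e-04  1.2e-03 -1.0e+00] F [-0.6 -0.9  0.8] w 0.0868 g 0.0 q [ 1.28  0.33 -0.06  1.46  0.02  1.35 -0.09]
(0.45, -0.4, 0.28, 0.274) shift [ 1.6279 -0.5907 -0.4843] yaw -0.0007 rows>= 8
(0.6, 0, 0.28, 0.274) shift [ 1.2632 -1.7225 -0.    ] yaw -0.0 rows>= 9
(np.float64(0.47330718960444096), np.float64(0.32191492195475435), 0.28, 0.477) shift [-0.1743 -1.7209 -0.    ] yaw -0.1292 rows>= 7
(np.float64(0.47330718960444096), np.float64(0.32191492195475435), 0.126, 0.477) shift [0.   0.   0.77] yaw -0.0 rows>= 4
[array([0.571, 0.215, 0.   ]), array([0.546, 0.214, 0.   ]), array([0.571, 0.24 , 0.   ]), array([0.648, 0.216, 0.   ]), array([0.584, 0.19 , 0.   ])]
```

```bash
python3 -m crank '0.16 -0.06 -0.05 0 1;0.16 -0.06 -0.05 0 1;0.16 -0.06 -0.05 0 1;0.16 -0.06 -0.05 0 1;0.16 -0.06 -0.05 0 1;0.16 -0.06 -0.05 0 1;0.16 -0.06 -0.05 0 1;0.16 -0.06 -0.05 0 1;0.16 -0.06 -0.05 0 1;0.16 -0.06 -0.05 0 1' && python3 -m crank '0.126 -0.17 0 0 1;0.126 -0.17 0 0 1;0.126 -0.17 0 0 1;0.126 -0.17 0 0 1;0.126 -0.17 0 0 1;0.126 -0.17 0 0 1;0.126 -0.17 0 0 1;0.126 -0.17 0 0 1;0.126 -0.17 0 0 1;0.126 -0.17 0 0 1'
python3 - <<'E'
from h import *
P=nest(.051,0,.144)
go((*P[:2],.28,.477),(*P[:2],.126,.477))
E
```

```text
time: 1.1
ee_pos: [0.4451, -0.3991, 0.2839]
eef_rot: [0.991, 0.136, -0.0, -0.0]
ft_force: [0.5, -0.5, -0.1]
width: 0.0873
grip_force: 0.0
time: 2.1
ee_pos: [0.5955, -0.0033, 0.2836]
eef_rot: [0.991, 0.136, -0.0, 0.0]
ft_force: [1.3, -0.3, 0.2]
width: 0.0869
grip_force: 0.0
t 2.1 tcp [ 0.5955 -0.0033  0.2836] phi 0.2725 zt [-4.e-04 -2.e-04 -1.e+00] F [ 1.3 -0.3  0.2] w 0.0869 g 0.0 q [ 0.35  0.28 -0.54  1.35  0.14  1.55 -1.47]
(np.float64(0.47330718960444096), np.float64(0.32191492195475435), 0.28, 0.477) shift [-0.1509 -1.7306  0.0179] yaw -0.1302 rows>= 7
(np.float64(0.47330718960444096), np.float64(0.32191492195475435), 0.126, 0.477) shift [0.   0.   0.77] yaw -0.0 rows>= 4
```

```bash
python3 -m crank '-0.017 -0.192 0 0 1;-0.017 -0.192 0 0 1;-0.017 -0.192 0 0 1;-0.017 -0.192 0 0 1;-0.017 -0.192 0 0 1;-0.017 -0.192 0 0 1;-0.017 -0.192 0 0 1;-0.017 -0.192 0 0 1;-0.017 -0.192 0.018 -0.065 1;0 0 0 -0.065 1'
python3 - <<'E'
from h import *
P=nest(.051,0,.144)
go((*P[:2],.126,.477))
E
```

```text
time: 3.1
ee_pos: [0.4687, 0.3252, 0.2797]
eef_rot: [0.97, 0.242, -0.001, -0.001]
ft_force: [-0.4, -1.2, -0.1]
width: 0.0871
grip_force: 0.0
t 3.1 tcp [0.4687 0.3252 0.2797] phi 0.4895 zt [-0.002   0.0016 -1.    ] F [-0.4 -1.2 -0.1] w 0.0871 g 0.0 q [-0.05  0.26 -0.78  1.42  0.18  1.54 -1.9 ]
(np.float64(0.47330718960444096), np.float64(0.32191492195475435), 0.126, 0.477) shift [0.0125 0.0252 0.7686] yaw 0.0079 rows>= 4
```

```bash
python3 -m crank '0.0125 0.025 0.19 0.008 1;0 0 0.19 0 1;0 0 0.19 0 1;0 0 0.19 0 1;0 0 0 0 -0.4;0 0 0 0 -1;0 0 0 0 -1;0 0 0 0 -1' 5
python3 - <<'E'
from h import *
go((*nest(.051,0,.144)[:2],.126,.477))
c=[cams.camera(n)["img"] for n in("top","scene")]
stack([crop(c[0],250,340,150,260,4.3),crop(c[1],240,335,130,260,4)],"grip.png")
E
```

```text
time: 3.9
ee_pos: [0.4782, 0.3173, 0.1303]
eef_rot: [0.973, 0.23, 0.001, -0.0]
ft_force: [-0.3, 0.2, -0.3]
width: 0.0627
grip_force: 0.0
t 3.9 tcp [0.4782 0.3173 0.1303] phi 0.4643 zt [ 0.0027  0.0015 -1.    ] F [-0.3  0.2 -0.3] w 0.0627 g 0.0 q [-0.05  0.34 -0.75  1.64  0.24  1.25 -1.95]
(np.float64(0.47330718960444096), np.float64(0.32191492195475435), 0.126, 0.477) shift [-0.0117 -0.0318  0.0216] yaw -0.0081 rows>= 1
(520, 775, 3)
```

View pics/grip.png

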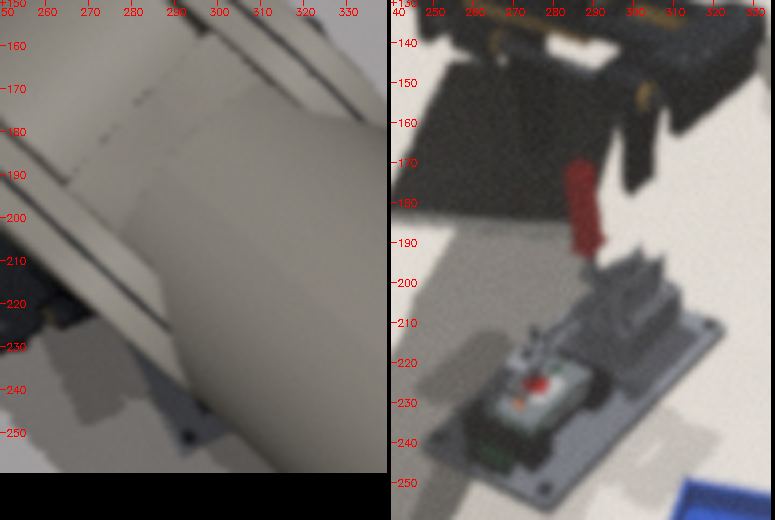

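The handle at scene (285,175) sits between the fingers: the right one is at scene (302,170), and the left one is dark against the pad. I'll correct the few mm of offset and close.

```bash
python3 -m crank '-0.012 -0.03 0.02 -0.008 -1;0 0 0 0 -1;0 0 0 0 -1;0 0 0 0 -1;0 0 0 0 -1;0 0 0 0 -1;0 0 0 0 -1;0 0 0 0 -1;0 0 0 0 -1' 5
python3 - <<'E'
from h import *
go((*nest(.051,0,.144)[:2],.126,.477))
E
```

```text
time: 4.9
ee_pos: [0.4723, 0.3211, 0.1243]
eef_rot: [0.972, 0.236, 0.0, -0.0]
ft_force: [-0.8, 3.8, -0.6]
width: 0.0141
grip_force: 5.0
t 4.9 tcp [0.4723 0.3211 0.1243] phi 0.4773 zt [ 0.e+00  4.e-04 -1.e+00] F [-0.8  3.8 -0.6] w 0.0141 g 5.0 q [-0.06  0.35 -0.75  1.65  0.25  1.24 -1.95]
(np.float64(0.47330718960444096), np.float64(0.32191492195475435), 0.126, 0.477) shift [ 0.0063 -0.0012 -0.0086] yaw 0.0002 rows>= 1
```

```bash
python3 -m crank '0 -0.004 0 0 -1;0 0 0 0 -1' 25 && python3 -m crank '0.038 0 -0.007 0 -1;0.038 0 -0.007 0 -1;0.0385 0 -0.001 0 -1;0.0385 0 -0.001 0 -1;0.038 0 0.005 0 -1;0.038 0 0.005 0 -1;0.037 0 0.011 0 -1;0.037 0 0.011 0 -1'
python3 - <<'E'
from h import *
go((*nest(.1116,0,.144)[:2],.1213,.477))
E
```

```text
time: 5.1
ee_pos: [0.4722, 0.3214, 0.1243]
eef_rot: [0.972, 0.236, 0.0, 0.0]
ft_force: [0.4, 1.5, 1.6]
width: 0.0132
grip_force: 25.0
time: 5.9
ee_pos: [0.5273, 0.35, 0.1219]
eef_rot: [0.972, 0.236, 0.001, -0.0]
ft_force: [-2.1, 0.1, -0.4]
width: 0.0124
grip_force: 25.0
t 5.9 tcp [0.5273 0.35   0.1219] phi 0.4767 zt [ 0.002  0.001 -1.   ] F [-2.1  0.1 -0.4] w 0.0124 g 25.0 q [-0.13  0.48 -0.71  1.49  0.32  1.29 -1.97]
(np.float64(0.5271427913697179), np.float64(0.3497373586304036), 0.1213, 0.477) shift [-0.0013  0.001   0.0032] yaw -0.0002 rows>= 1
```

```bash
python3 -m crank '0.0345 0 0.017 0 -1;0.0345 0 0.017 0 -1;0.0315 0 0.022 0 -1;0.0315 0 0.022 0 -1;0.0275 0 0.027 0 -1;0.0275 0 0.027 0 -1' && python3 -m crank '0.023 0 0.031 0 -1;0.023 0 0.031 0 -1;0.018 0 0.034 0 -1;0.018 0 0.034 0 -1;0.012 0 0.0365 0 -1;0.012 0 0.0365 0 -1;0 0 0 0 -1'
python3 - <<'E'
from h import *
go((*nest(.170,0,.144)[:2],.054,.477))
c=[cams.camera(n)["img"] for n in("top","scene")]
stack([crop(c[1],220,360,100,260,4)],"back.png")
E
```

```text
time: 6.5
ee_pos: [0.5649, 0.3696, 0.0995]
eef_rot: [0.972, 0.235, 0.007, -0.002]
ft_force: [8.2, 5.7, 13.4]
width: 0.013
grip_force: 25.0
time: 7.2
ee_pos: [0.5864, 0.3805, 0.0591]
eef_rot: [0.972, 0.235, 0.009, -0.003]
ft_force: [17.8, 11.7, 9.5]
width: 0.0132
grip_force: 25.0
t 7.2 tcp [0.5864 0.3805 0.0591] phi 0.4746 zt [ 0.0162  0.011  -0.9998] F [17.8 11.7  9.5] w 0.0132 g 25.0 q [-0.2   0.65 -0.66  1.38  0.41  1.23 -1.98]
(np.float64(0.5790239653481366), np.float64(0.3765497398491811), 0.054, 0.477) shift [-0.0419  0.0009  0.0256] yaw -0.0015 rows>= 1
(640, 564, 3)
```

View pics/back.png

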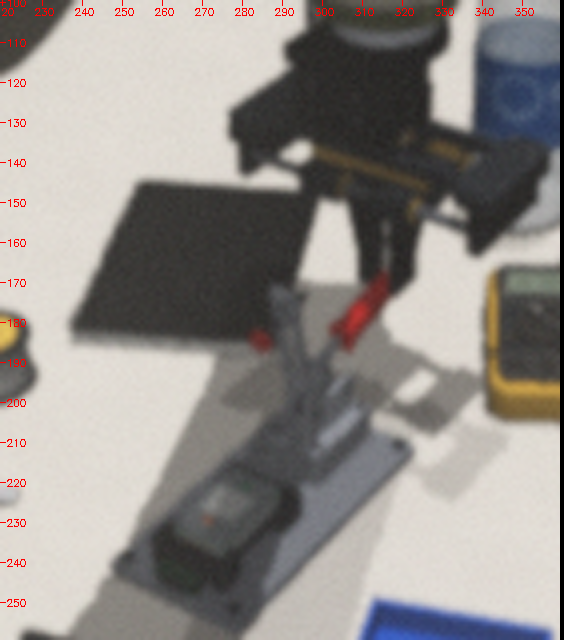

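The arm is standing at scene (292,180–200). The handle is laid back at scene (310,178), and the pads are resisting its last bit of turn. I'll release, rise, and push it down from above with shut fingers.

```bash
python3 -m crank '0 0 0 0 -1;0 0 0 0 -1' 4; python3 -m crank '0 0 0 0 -0.2;0 0 0 0 -0.2;0 0 0 0 -0.2;0 0 0 0 -0.2;0 0 0 0 -0.2;0 0 -0.13 0 -0.2;0 0 -0.13 0 -0.2;0 0 0 0 -1;0 0 0 0 -1;0 0 0 0 -1';  python3 -m crank '0 0 0 0 -1;0 0 0 0 -1;0 0 0 0 -1;0 0 0 0 -1'
python3 - <<'E'
from h import *
go((*nest(.170,0,.144)[:2],.09,.477),(*nest(.170,0,.144)[:2],.0815,.477))
E
```

```text
time: 7.5
ee_pos: [0.5814, 0.3781, 0.0564]
eef_rot: [0.972, 0.236, 0.004, -0.001]
ft_force: [4.3, 5.0, 1.9]
width: 0.0138
grip_force: 4.0
time: 8.5
ee_pos: [0.5776, 0.3757, 0.105]
eef_rot: [0.972, 0.236, -0.001, 0.0]
ft_force: [0.4, -0.6, 1.2]
width: 0.0185
grip_force: 0.0
time: 8.9
ee_pos: [0.5779, 0.3762, 0.1058]
eef_rot: [0.972, 0.236, -0.0, 0.0]
ft_force: [-0.6, 0.5, 0.2]
width: 0.0003
grip_force: 0.0
t 8.9 tcp [0.5779 0.3762 0.1058] phi 0.4771 zt [-2.e-04 -2.e-04 -1.e+00] F [-0.6  0.5  0.2] w 0.0003 g 0.0 q [-0.19  0.61 -0.67  1.34  0.38  1.32 -1.97]
(np.float64(0.5790239653481366), np.float64(0.3765497398491811), 0.09, 0.477) shift [0.006  0.0009 0.079 ] yaw 0.0 rows>= 1
(np.float64(0.5790239653481366), np.float64(0.3765497398491811), 0.0815, 0.477) shift [0.     0.     0.0425] yaw -0.0 rows>= 1
```

```bash
python3 -m crank '0 0 0.06 0 -1;0 0 0 0 -1'|grep -E "pos|force"; python3 -m crank '0 0 0.03 0 -1;0 0 0 0 -1'|grep -E "pos|force";python3 -m crank '0 0 0.025 0 -1;0 0 0 0 -1'|grep -E "pos|force"; python3 -m crank '0 0 0.02 0 -1;0 0 0 0 -1'|grep -E "pos|force"
```

```text
ee_pos: [0.5772, 0.3754, 0.0918]
ft_force: [0.6, -0.3, -0.0]
grip_force: 0.0
ee_pos: [0.5776, 0.3758, 0.0869]
ft_force: [-0.7, -0.1, -0.3]
grip_force: 0.0
ee_pos: [0.5777, 0.376, 0.0823]
ft_force: [-0.0, -0.4, 1.1]
grip_force: 0.0
ee_pos: [0.5778, 0.376, 0.0785]
ft_force: [-0.4, -0.0, 0.1]
grip_force: 0.0
```

```bash
python3 -m crank '0 0 0.02 0 -1;0 0 0 0 -1'|grep -E "pos|ft"; python3 -m crank '0 0 0.02 0 -1;0 0 0 0 -1'|grep -E "pos|ft"
python3 - <<'E'
from h import *
c=cams.camera("scene")["img"]
stack([crop(c,240,340,120,240,4.9)],"back2.png")
E
```

```text
ee_pos: [0.5778, 0.376, 0.0744]
ft_force: [-0.3, -0.2, -0.4]
ee_pos: [0.5777, 0.376, 0.0704]
ft_force: [-0.5, 0.5, 0.1]
(588, 494, 3)
```

View pics/back2.png

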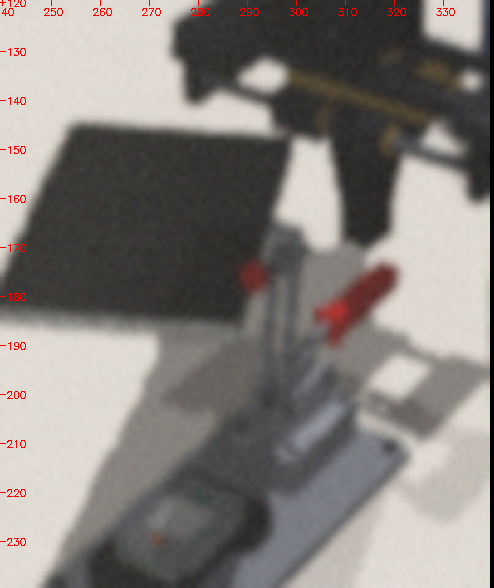

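Run:
```python
from h import *
for l in[(.17,0,.073),(.191,0,.078),(.131,0,.063)]:print(l,proj("scene",nest(*l)))
print("tcp",proj("scene",read_state()["ee_pos"]))
print("arm top",proj("scene",nest(.09,0,.16)),proj("scene",nest(.065,0,.135)))
```

```text
(0.17, 0, 0.073) [[315.16522528 179.56460322]]
(0.191, 0, 0.078) [[319.5055194  174.13252496]]
(0.131, 0, 0.063) [[306.87308595 190.16884666]]
tcp [[314.84938259 180.53400804]]
arm top [[296.71612735 166.02779502]] [[290.8801629  179.88185891]]
```

```bash
for i in 1; do python3 -m crank '0 0 0.02 0 -1;0 0 0 0 -1;0 0 0.02 0 -1;0 0 0 0 -1'|grep -E "pos|ft"; done
python3 - <<'E'
from h import *
c=cams.camera("scene");t=cams.camera("top");cv2.imwrite("pics/s5.png",c["img"])
for n,i in(("scene",c["img"]),("top",t["img"])):
    h=cv2.cvtColor(i,cv2.COLOR_BGR2HSV);m=cv2.inRange(h,(0,130,60),(8,255,255))|cv2.inRange(h,(172,130,60),(180,255,255))
    k,l,st,ce=cv2.connectedComponentsWithStats(m)
    for j in range(1,k):
        if st[j,4]>8:print(n,st[j],ce[j].round(1))
E
```

```text
ee_pos: [0.5777, 0.376, 0.0624]
ft_force: [-0.0, 1.0, 0.7]
scene [289 174   5   4  14] [291.1 175.8]
scene [306 175  13  14  64] [311.8 181.2]
scene [205 222  13   4  39] [210.8 223.3]
scene [468 283  18  38 137] [474.3 301.2]
scene [481 283  11  38 151] [487.4 300.2]
scene [380 288   3   5   9] [381.  289.8]
top [436 102  37  29 262] [454.7 116.6]
top [281 193   5   4  14] [282.9 194.1]
top [242 271  11  14  72] [247.1 277.8]
```

Run:
```python
from h import *
i=cv2.imread("pics/s5.png").astype(int)
print("cols",list(range(302,326)))
for y in range(160,194,1):
    print(y,''.join(('R' if i[y,x,2]>i[y,x,1]+35 else ('r' if i[y,x,2]>i[y,x,1]+12 else ('#' if i[y,x].sum()<200 else('+' if i[y,x].sum()<380 else '.')))) for x in range(290,340)))
p=np.array(read_state()["ee_pos"])
for s in(-1,1):
  for z in(0,.03):print(proj("scene",p+np.array([.888,.459,0])*s*.0095+[0,0,z]).round(1))
```

```text
cols [302, 303, 304, 305, 306, 307, 308, 309, 310, 311, 312, 313, 314, 315, 316, 317, 318, 319, 320, 321, 322, 323, 324, 325]
160 ######+............+##########+..............+####
161 #####++............+##########...............+####
162 #####+.............+#########+................+#++
163 #####+..............+########+................+++.
164 #####+..............+########+....................
165 #####++.............+########+....................
166 #####++++...........+########+....................
167 ####+++++++.........+########+....................
168 ####++++++++........+########+....................
169 ####++++++++........+#######++....................
170 ###++++++++++......++######++.....................
171 ###+++++++++++.....++######+......................
172 ###+++++++++++.....++++###+r......................
173 rrrr++++++++++.+..++++++++rrrrr...................
174 RRRrr##++++++++.....+.++rrrRRrrr..................
175 RRRRr#++++++++......+++rrRRRRRrr..................
176 RRRRr#+++++++.++....++rrRRRRRRrr..................
177 RRRRr++++++++......++rrRRRRRRRrr...
[... 259 characters left out ...]
RRRRRRrrr......................
183 ++.+++++++++++rRRRRRRRRRRrr.......................
184 +++++++++++++rRRRRRRRRRRrr........................
185 +++++++++++++rrRRRRRRRRrr.........................
186 ++++++++++++++rrrRRRRRr++.........................
187 ++++++++++++++++rRRRRrr+..........................
188 ++++++++++++++++rRRRr++...........................
189 ++++++++++++++++rRRRr+....+.......................
190 ++++++++++++++++rrrr++...+........................
191 ++++++++++++++++++r++.............................
192 +++++++++++++++++.++++............................
193 ++++++++++++++++.+++..............................
[[312.9 184.7]]
[[312.9 175.3]]
[[316.8 181.1]]
[[316.9 171.7]]
```

Run:
```python
from h import *
t=np.array([.459,-.888,0])
p=np.array([.4782,.3173,.1303])
for s in(-1,1):
  for o in(.031,.040):print(s,o,proj("scene",p+s*o*t).round(1))
p=np.array([.5814,.3781,.0564])
for s in(-1,1): print(proj("scene",p+s*.012*t).round(1))
i=cv2.imread("pics/s5.png").astype(int)
print(read_state()["ee_pos"])
c=cams.camera("top")["img"].astype(int)
q=proj("top",read_state()["ee_pos"])[0];print("top tcp",q)
```

```text
-1 0.031 [[279.6 180.6]]
-1 0.04 [[276.5 179.4]]
1 0.031 [[301.2 189.2]]
1 0.04 [[304.4 190.5]]
[[311.8 182.7]]
[[319.5 185.6]]
[0.5779023  0.37612901 0.06286976]
top tcp [267.41090438 161.22434019]
```

```bash
for i in 1; do python3 -m crank '0 0 0.015 0 -1;0 0 0 0 -1'|grep -E "pos|ft"; python3 -m crank '0 0 0.015 0 -1;0 0 0 0 -1'|grep -E "pos|ft";python3 -m crank '0 0 0.015 0 -1;0 0 0 0 -1'|grep -E "pos|ft"; done
```

```text
ee_pos: [0.5778, 0.3761, 0.0596]
ft_force: [0.9, 0.1, 0.1]
ee_pos: [0.5778, 0.376, 0.0565]
ft_force: [-0.1, -0.3, 0.3]
ee_pos: [0.5778, 0.376, 0.0536]
ft_force: [-0.2, 0.0, -0.3]
```

```bash
python3 -m crank '0 0 0.015 0 -1;0 0 0 0 -1'|grep -E "pos|ft"; python3 -m crank '0 0 0.01 0 -1;0 0 0 0 -1'|grep -E "pos|ft";python3 -m crank '0 0 0.01 0 -1;0 0 0 0 -1'|grep -E "pos|ft";  python3 - <<'E'
from h import *
i=cams.camera("scene")["img"].astype(int)
for y in range(166,190,1):
    print(y,''.join(('R' if i[y,x,2]>i[y,x,1]+35 else ('r' if i[y,x,2]>i[y,x,1]+12 else ('#' if i[y,x].sum()<200 else('+' if i[y,x].sum()<380 else '.')))) for x in range(300,335)))
print(proj("scene",read_state()["ee_pos"]))
E
```

```text
ee_pos: [0.5778, 0.376, 0.0505]
ft_force: [-0.1, -0.2, 0.3]
ee_pos: [0.5778, 0.3761, 0.0487]
ft_force: [0.3, -0.4, -0.3]
ee_pos: [0.5779, 0.3761, 0.0467]
ft_force: [0.3, -0.7, -0.7]
166 .........+##########...............
167 +........+#########+...............
168 ++........+########+...............
169 ++........+########+...............
170 +++.......+########+...............
171 +++......+#########+...............
172 +++......+#########+...............
173 ++++....++#########+...............
174 +++.+..+++#########rr..............
175 +++....+++########rrrr.............
176 ++++....+++######rrRrr.............
177 +++....++++rrr##rrRRrr.............
178 ++++...+++rrRrrrrRRRrr.............
179 +++....++rrRRRRrRRrrr..............
180 ++....++rrRRRRRRRRrr...............
181 ++..+++rRRRRRRRRrrr................
182 ++.+rrrRRRRRRRRRrr.................
183 ++++rRRRRRRRRRrrr..................
184 +++rrRRRRRRRRrrr...................
185 ++++rRRRRRRRRrr+...................
186 ++++rrrRRRRRr++....................
187 ++++++rRRRRr++.....................
188 ++++++rRRRr++......................
189 ++++++rRRRr........................
[[314.86346109 187.8029639 ]]
```

```bash
python3 -m crank '0 0 0.01 0 -1;0 0 0 0 -1'|grep -E "pos|ft"; python3 -m crank '0 0 0.01 0 -1;0 0 0 0 -1'|grep -E "pos|ft";python3 -m crank '0 0 0.01 0 -1;0 0 0 0 -1'|grep -E "pos|ft"; python3 -m crank '0 0 0.01 0 -1;0 0 0 0 -1'|grep -E "pos|ft"
python3 - <<'E'
from h import *
i=cams.camera("scene")["img"].astype(int)
for y in range(172,190,1):
    print(y,''.join(('R' if i[y,x,2]>i[y,x,1]+35 else ('r' if i[y,x,2]>i[y,x,1]+12 else ('#' if i[y,x].sum()<200 else('+' if i[y,x].sum()<380 else '.')))) for x in range(300,335)))
E
```

```text
ee_pos: [0.5778, 0.3761, 0.0447]
ft_force: [-0.7, -0.0, -0.5]
ee_pos: [0.578, 0.3763, 0.043]
ft_force: [-0.1, -0.4, 1.8]
ee_pos: [0.5783, 0.3765, 0.042]
ft_force: [-2.0, -2.0, 7.6]
ee_pos: [0.5786, 0.3767, 0.041]
ft_force: [-3.0, -3.1, 15.1]
172 ++++.....+#########+...............
173 ++++....++#########+...............
174 ++++....++#########+...............
175 +++.....++#########rrr.............
176 +++...++++#########rrr.............
177 +++.....++########rrrr.............
178 +++..+.++++rrr###rrrrr.............
179 +++.....+rrrRRrrrrrrrr.............
180 ++++..++rrRRRRRrrRrrr..............
181 +++.+++rrRRRRRRRRrrr...............
182 ++++rrrRRRRRRRRRrrr................
183 ++++rrRRRRRRRRRrr..................
184 ++.+rRRRRRRRRRrr...................
185 ++++rRRRRRRRRrr+...................
186 ++++rrrRRRRRrr++...................
187 +++++rrRRRRrr++....................
188 ++++++rRRRrr+......................
189 ++++++rRRRr+.......................
```

Contact came firm at a TCP reading of 0.0425, where the handle top should be at about 0.082. The finger end also looks about 11 px higher than its projection in both pictures. So the finger ends seem to sit about 38 mm above the reported TCP. I'll check this by touching the bench at a free spot.

```bash
python3 -m crank '0 0 -0.2 0 -1;0 0 -0.2 0 -1;0 0 -0.2 0 -1;0 0 0 0 -1' | grep pos
python3 - <<'E'
from h import *
go((.56,.215,.16,.477),(.56,.215,.0,.477))
E
```

```text
ee_pos: [0.5799, 0.3784, 0.1656]
t 13.2 tcp [0.5799 0.3784 0.1656] phi 0.4768 zt [ 0.0073  0.0053 -1.    ] F [-0.3  0.9  0.6] w 0.0006 g 0.0 q [-0.2   0.57 -0.69  1.26  0.36  1.42 -1.95]
(0.56, 0.215, 0.16, 0.477) shift [-0.4631  0.6802  0.0279] yaw -0.0001 rows>= 4
(0.56, 0.215, 0.0, 0.477) shift [0.  0.  0.8] yaw -0.0 rows>= 4
```

```bash
python3 -m crank '-0.115 0.17 0 0 -1;-0.116 0.17 0 0 -1;-0.116 0.17 0 0 -1;-0.116 0.17 0 0 -1;0 0 0.2 0 -1;0 0 0.2 0 -1;0 0 0.2 0 -1;0 0 0.17 0 -1;0 0 0 0 -1;0 0 0 0 -1' | grep -E "pos|ft"; python3 -m crank '0 0 0.05 0 -1;0 0 0.03 0 -1;0 0 0 0 -1' | grep -E "pos|ft"; python3 -m crank '0 0 0.02 0 -1;0 0 0.02 0 -1;0 0 0 0 -1' | grep -E "pos|ft"
```

```text
ee_pos: [0.558, 0.2131, 0.0055]
ft_force: [0.6, -0.0, 1.5]
ee_pos: [0.5581, 0.2127, -0.0111]
ft_force: [-0.6, 0.1, -0.6]
ee_pos: [0.5579, 0.2127, -0.0195]
ft_force: [0.2, 0.3, -0.1]
```

```bash
for i in 1; do python3 -m crank '0 0 0.025 0 -1;0 0 0.025 0 -1;0 0 0 0 -1' | grep -E "pos|ft"; python3 -m crank '0 0 0.01 0 -1;0 0 0.01 0 -1;0 0 0 0 -1' | grep -E "pos|ft"; python3 -m crank '0 0 0.01 0 -1;0 0 0.01 0 -1;0 0 0 0 -1' | grep -E "pos|ft"; done
```

```text
ee_pos: [0.5576, 0.2126, -0.0299]
ft_force: [-0.0, -0.9, 0.3]
ee_pos: [0.558, 0.2128, -0.0332]
ft_force: [-0.7, 0.6, 0.2]
ee_pos: [0.5579, 0.2127, -0.0373]
ft_force: [-0.3, 0.0, 0.1]
```

```bash
for i in 1; do python3 -m crank '0 0 0.005 0 -1;0 0 0.005 0 -1;0 0 0 0 -1' | grep -E "pos|ft"; python3 -m crank '0 0 0.005 0 -1;0 0 0.005 0 -1;0 0 0 0 -1' | grep -E "pos|ft"; done
```

```text
ee_pos: [0.5582, 0.2129, -0.0382]
ft_force: [-2.7, -2.3, 9.2]
ee_pos: [0.5583, 0.2129, -0.0383]
ft_force: [-11.9, -6.0, 29.4]
```

True finger-tip z is the reading plus 38 mm: the bench was touched at −0.038. I'll put that into the helper and fetch the done module.

```bash
sed -i 's/p=np.array(s\["ee_pos"\]);m=/p=np.array(s["ee_pos"])+[0,0,.038];m=/' h.py; python3 -m crank '0 0 -0.2 0 0.38;0 0 -0.25 0 0.38;0 0 -0.25 0 0.38;0 0 -0.1 0 0.38;0 0 0 0 0.38;0 0 0 0 0.38' | grep -E "pos|ft|wid"
python3 - <<'E'
from h import *
P=nest(0,0.0005,0)
go((*P[:2],.165,.477),(*P[:2],.013,.477))
E
```

```text
ee_pos: [0.5582, 0.2127, 0.1189]
ft_force: [0.6, 0.6, -1.2]
width: 0.0404
t 16.9 tcp [0.5582 0.2127 0.1569] phi 0.4768 zt [ 4.e-04 -3.e-04 -1.e+00] F [ 0.6  0.6 -1.2] w 0.0404 g 0.0 q [ 0.11  0.4  -0.7   1.59  0.27  1.25 -1.73]
(np.float64(0.42777044194162006), np.float64(0.29894418813337686), 0.165, 0.477) shift [-0.3812 -0.6824 -0.0406] yaw -0.0001 rows>= 4
(np.float64(0.42777044194162006), np.float64(0.29894418813337686), 0.013, 0.477) shift [0.   0.   0.76] yaw -0.0 rows>= 4
```

```bash
python3 -m crank '-0.095 -0.17 0 0 0.38;-0.095 -0.17 0 0 0.38;-0.095 -0.17 0 0 0.38;-0.095 -0.17 0 0 0.38;0 0 0 0 0.38;0 0 0 0 0.38;0 0 0 0 0.38'| grep wid
python3 - <<'E'
from h import *
P=nest(0,0.0005,0)
go((*P[:2],.06,.477),(*P[:2],.013,.477))
E
```

```text
width: 0.0597
t 17.6 tcp [0.4286 0.2977 0.1561] phi 0.4757 zt [-1.2e-03 -9.0e-04 -1.0e+00] F [-0.1 -1.4 -0.3] w 0.0597 g 0.0 q [ 0.01  0.24 -0.8   1.78  0.19  1.19 -1.93]
(np.float64(0.42777044194162006), np.float64(0.29894418813337686), 0.06, 0.477) shift [-0.0009 -0.0075  0.4804] yaw -0.0008 rows>= 2
(np.float64(0.42777044194162006), np.float64(0.29894418813337686), 0.013, 0.477) shift [0.    0.    0.235] yaw -0.0 rows>= 1
```

```bash
python3 -m crank '0 -0.0075 0.2 0 0.38;0 0 0.2 0 0.38;0 0 0.08 0 0.38;0 0 0 0 0.38'| grep -E "pos|ft"; python3 -m crank '0 0 0.06 0 0.38;0 0 0.06 0 0.38;0 0 0.06 0 0.38;0 0 0.06 0 0.38;0 0 0 0 0.38'| grep -E "pos|ft";  python3 -m crank '0 0 0 0 -1;0 0 0 0 -1;0 0 0 0 -1;0 0 0 0 -1;0 0 0 0 -1;0 0 0 0 -1' 5| grep -E "pos|ft|wid|grip"
```

```text
ee_pos: [0.4265, 0.2986, 0.0209]
ft_force: [0.9, 0.6, 0.7]
ee_pos: [0.4266, 0.2994, -0.0266]
ft_force: [0.5, -0.8, -0.3]
ee_pos: [0.4278, 0.3002, -0.0247]
ft_force: [1.3, 1.0, 0.9]
width: 0.0358
grip_force: 5.0
```

```bash
python3 -m crank '0 0 0 0 -1;0 0 0 0 -1' 30| grep -E "pos|ft"; for i in 1; do
echo +; python3 -m crank '0.004 0 0 0 -1;0 0 0 0 -1;0 0 0 0 -1'| grep -E "pos|ft"; python3 -m crank '0.004 0 0 0 -1;0 0 0 0 -1;0 0 0 0 -1'| grep -E "pos|ft";
echo -; python3 -m crank '-0.012 0 0 0 -1;0 0 0 0 -1;0 0 0 0 -1'| grep -E "pos|ft";python3 -m crank '-0.004 0 0 0 -1;0 0 0 0 -1;0 0 0 0 -1'| grep -E "pos|ft"; done
```

```text
ee_pos: [0.4278, 0.3002, -0.0248]
ft_force: [-0.0, -0.1, 1.6]
+
ee_pos: [0.428, 0.3002, -0.0251]
ft_force: [-0.7, -2.5, 1.3]
ee_pos: [0.4287, 0.3006, -0.0252]
ft_force: [-1.2, -2.5, 1.2]
-
ee_pos: [0.4273, 0.3, -0.0247]
ft_force: [2.6, -0.3, 1.1]
ee_pos: [0.4264, 0.2996, -0.0248]
ft_force: [3.1, 0.4, 1.8]
```

```bash
for i in 1; do
python3 -m crank '-0.004 0 0 0 -1;0 0 0 0 -1;0 0 0 0 -1'| grep -E "pos|ft"; python3 -m crank '-0.003 0 0 0 -1;0 0 0 0 -1;0 0 0 0 -1'| grep -E "pos|ft";
echo +; python3 -m crank '0.015 0 0 0 -1;0 0 0 0 -1;0 0 0 0 -1'| grep -E "pos|ft";python3 -m crank '0.003 0 0 0 -1;0 0 0 0 -1;0 0 0 0 -1'| grep -E "pos|ft"; python3 -m crank '0.003 0 0 0 -1;0 0 0 0 -1;0 0 0 0 -1'| grep -E "pos|ft";  done
```

```text
ee_pos: [0.4265, 0.2996, -0.0247]
ft_force: [6.8, 2.7, -0.3]
ee_pos: [0.4265, 0.2996, -0.0245]
ft_force: [9.2, 2.7, -3.7]
+
ee_pos: [0.4271, 0.2998, -0.0252]
ft_force: [0.4, -1.8, 1.0]
ee_pos: [0.4274, 0.3, -0.0253]
ft_force: [-2.4, -3.4, 1.1]
ee_pos: [0.4284, 0.3006, -0.0251]
ft_force: [-1.8, -3.1, -0.2]
```

```bash
python3 -m crank '-0.003 0 -0.05 0 -1;0 0 -0.1 0 -1;0 0 -0.2 0 -1;0 0 -0.2 0 -1;0 0 -0.1 0 -1;0 0 0 0 -1;0 0 0 0 -1'| grep -E "ft|wid|grip"
python3 - <<'E'
from h import *
# tray yaw -.754: its y axis (135) direction = .817 rad
go((.465,.117,.15,.817),(.465,.117,.03,.817))
E
```

```text
ft_force: [0.1, -1.2, -1.8]
width: 0.0359
grip_force: 30.0
t 22.7 tcp [0.4282 0.3007 0.1433] phi 0.4772 zt [ 1.3e-03  6.0e-04 -1.0e+00] F [ 0.1 -1.2 -1.8] w 0.0359 g 30.0 q [ 0.01  0.26 -0.8   1.8   0.2   1.17 -1.95]
(0.465, 0.117, 0.15, 0.817) shift [-0.2586  0.9006 -0.0333] yaw -0.2163 rows>= 4
(0.465, 0.117, 0.03, 0.817) shift [0.  0.  0.6] yaw -0.0 rows>= 3
```

The fingertips stick out about 9.5 mm below the module, so it couldn't be laid flat. I'll put it straight back in the nest and regrip it higher.

```bash
python3 -m crank '0 0 0.1 0 -1;0 0 0.2 0 -1;0 0 0.2 0 -1;0 0 0 0 -1;0 0 0 0 -1'| grep -E "ft|wid|pos"; python3 -m crank '0 0 0.05 0 -1;0 0 0.05 0 -1;0 0 0.05 0 -1;0 0 0 0 -1;0 0 0 0 -1'| grep -E "ft|wid|pos"
```

```text
ee_pos: [0.4271, 0.3005, 0.0048]
ft_force: [0.1, 0.8, -0.9]
width: 0.036
ee_pos: [0.428, 0.3002, -0.0249]
ft_force: [-0.0, -0.9, 0.8]
width: 0.0354
```

```bash
python3 -m crank '0 0 0 0 -0.05;0 0 0 0 -0.05;0 0 -0.03 0 -0.05;0 0 -0.027 0 -0.05;0 0 0 0 -1;0 0 0 0 -1;0 0 0 0 -1;0 0 0 0 -1' 30| grep -E "ft|wid|pos|grip"; python3 -m crank '0 0 -0.05 0 -1;0 0 -0.1 0 -1;0 0 -0.2 0 -1;0 0 -0.2 0 -1;0 0 0 0 -1'| grep -E "ft|wid|grip"
python3 - <<'E'
from h import *
go((.465,.117,.15,.817),(.465,.117,.03,.817))
E
```

```text
ee_pos: [0.4283, 0.3005, -0.0135]
ft_force: [1.9, 1.4, 1.4]
width: 0.0357
grip_force: 30.0
ft_force: [-1.0, -0.1, -0.6]
width: 0.0357
grip_force: 30.0
t 25.0 tcp [0.43   0.3025 0.1398] phi 0.4774 zt [ 0.0064  0.0034 -1.    ] F [-1.  -0.1 -0.6] w 0.0357 g 30.0 q [ 0.01  0.27 -0.81  1.8   0.21  1.16 -1.96]
(0.465, 0.117, 0.15, 0.817) shift [-0.2708  0.9041 -0.0511] yaw -0.2162 rows>= 4
(0.465, 0.117, 0.03, 0.817) shift [0.  0.  0.6] yaw -0.0 rows>= 3
```

```bash
python3 -m crank '-0.054 0.18 0 0 -1;-0.054 0.181 0 0 -1;-0.054 0.181 0 0 -1;-0.054 0.181 0 0 -1;-0.054 0.181 0 0 -1;0 0 0 -0.072 -1;0 0 0 -0.072 -1;0 0 0 -0.072 -1;0 0 0 0 -1;0 0 0 0 -1'| grep -E "wid"
python3 - <<'E'
from h import *
go((.465,.117,.03,.817))
E
```

```text
width: 0.0357
t 26.0 tcp [0.4627 0.1149 0.1342] phi 0.8131 zt [-6.e-04 -2.e-04 -1.e+00] F [-0.1  0.6 -1.3] w 0.0357 g 30.0 q [ 0.35  0.14 -0.73  1.92  0.1   1.12 -1.18]
(0.465, 0.117, 0.03, 0.817) shift [0.0154 0.0014 0.5212] yaw -0.0025 rows>= 3
```

```bash
python3 -m crank '0 0 0.17 0 -1;0 0 0.17 0 -1;0 0 0.16 0 -1;0 0 0.05 0 -1;0 0 0 0 -1;0 0 0 0 -1'| grep -E "pos|ft"; python3 -m crank '0 0 0.03 0 -1;0 0 0.02 0 -1;0 0 0 0 -1'| grep -E "pos|ft"; python3 -m crank '0 0 0.008 0 -1;0 0 0 0 -1'| grep -E "pos|ft"; python3 -m crank '0 0 0.007 0 -1;0 0 0 0 -1'| grep -E "pos|ft"
```

```text
ee_pos: [0.4639, 0.1154, -0.0124]
ft_force: [-0.0, 0.2, -0.3]
ee_pos: [0.463, 0.1148, -0.0236]
ft_force: [0.4, -0.5, -0.5]
ee_pos: [0.4631, 0.115, -0.0251]
ft_force: [-0.2, -0.3, -1.2]
ee_pos: [0.463, 0.1149, -0.0266]
ft_force: [1.6, 0.7, -1.1]
```

```bash
python3 -m crank '0 0 0.015 0 -1;0 0 0 0 -1'| grep -E "pos|ft"; python3 -m crank '0 0 0.008 0 -1;0 0 0 0 -1'| grep -E "pos|ft"; python3 -m crank '0 0 0.006 0 -1;0 0 0 0 -1'| grep -E "pos|ft"
```

```text
ee_pos: [0.4628, 0.1149, -0.0299]
ft_force: [-0.0, -0.2, -1.6]
ee_pos: [0.4631, 0.115, -0.0312]
ft_force: [-0.5, -0.4, -1.6]
ee_pos: [0.4631, 0.115, -0.0314]
ft_force: [-6.9, -2.6, 16.9]
```

```bash
python3 -m crank '0 0 0 0 0.0;0 0 0 0 0.0;0 0 -0.05 0 0;0 0 -0.2 0 0.6;0 0 -0.2 0 0.6;0 0 -0.2 0 0.6;0 0 0 0 0.6;0 0 0 0 0.6'| grep -E "wid|ft"
python3 - <<'E'
from h import *
go((.5755,.0325,.14,2.261),(.5755,.0325,.0135,2.261))
print(ray("top",(405,143),.038),ray("top",(335,141),.038),ray("top",(405,143),.0),pts([.5755,.0325,.69],[[.05,.0095,0],[.05,-.0095,0]]))
E
```

```text
ft_force: [-1.1, -0.7, -0.8]
width: 0.0682
t 28.7 tcp [0.4637 0.115  0.1367] phi 0.816 zt [ 2.3e-03 -3.0e-04 -1.0e+00] F [-1.1 -0.7 -0.8] w 0.0682 g 0.0 q [ 0.36  0.14 -0.74  1.92  0.1   1.12 -1.17]
(0.5755, 0.0325, 0.14, 2.261) shift [ 0.0827  0.6897 -0.0167] yaw -0.9199 rows>= 10
(0.5755, 0.0325, 0.0135, 2.261) shift [0.     0.     0.6325] yaw -0.0 rows>= 3
[0.63382547 0.04694903 0.038     ] [0.63567915 0.21697228 0.038     ] [0.64322349 0.03925877 0.        ] [[0.6080152  0.0716537  0.        ]
 [0.6201094  0.05700002 0.        ]]
```

```bash
python3 -m crank '0.027 0.23 0 0 0.6;0.028 0.23 0 0 0.6;0.028 0.23 0 0 0.6;0 0 0 -0.092 0.6;0 0 0 -0.092 0.6;0 0 0 -0.092 0.6;0 0 0 -0.092 0.6;0 0 0 -0.092 0.6;0 0 0 -0.092 0.6;0 0 0 -0.092 0.6'| grep -E "wid|ft"; python3 -m crank '0 0 0 -0.092 0.6;0 0 0 -0.092 0.6;0 0 0 -0.092 0.6;0 0 0 0 0.6;0 0 0 0 0.6'| grep -E "wid|ft"
python3 - <<'E'
from h import *
go((.5755,.0325,.0135,2.261))
t=cams.camera("top")["img"];s=cams.camera("scene")["img"];cv2.imwrite("pics/t7.png",t);cv2.imwrite("pics/s7.png",s)
E
```

```text
ft_force: [0.7, 1.4, 0.8]
width: 0.0695
ft_force: [0.3, -0.4, -0.2]
width: 0.0696
t 30.2 tcp [0.5744 0.0326 0.1346] phi 2.2572 zt [-1.6e-03  5.0e-04 -1.0e+00] F [ 0.3 -0.4 -0.2] w 0.0696 g 0.0 q [ 0.58  0.43 -0.89  1.67  0.35  1.22  0.3 ]
(0.5755, 0.0325, 0.0135, 2.261) shift [-0.0039  0.0041  0.6057] yaw -0.0024 rows>= 3
```

```bash
python3 -m crank '-0.004 0.004 0.15 -0.002 0.6;0 0 0.15 0 0.6;0 0 0.1 0 0.6;0 0 0 0 0.6'| grep -E "pos|ft"; python3 -m crank '0 0 0.07 0 0.6;0 0 0.07 0 0.6;0 0 0.065 0 0.6;0 0 0 0 0.6;0 0 0 0 0.6'| grep -E "pos|ft";  python3 -m crank '0 0 0 0 -1;0 0 0 0 -1;0 0 0 0 -1;0 0 0 0 -1;0 0 0 0 -1' 5| grep -E "pos|ft|wid|grip"
```

```text
ee_pos: [0.574, 0.0322, 0.0149]
ft_force: [-0.7, 0.3, -0.1]
ee_pos: [0.5761, 0.0326, -0.0234]
ft_force: [-0.1, 0.4, 0.3]
ee_pos: [0.5765, 0.0325, -0.0228]
ft_force: [-1.0, 0.0, 5.9]
width: 0.0601
grip_force: 5.0
```

```bash
python3 -m crank '0 0 0 0 -1;0 0 -0.05 0 -1;0 0 -0.1 0 -1;0 0 -0.15 0 -1;0 0 -0.15 0 -1;0 0 -0.05 0 -1;0 0 0 0 -1;0 0 0 0 -1' 30| grep -E "pos|ft|wid|grip"
python3 - <<'E'
from h import *
P=nest(.063,-.12,0)
go((*P[:2],.11,2.048),(*P[:2],.02,2.048))
E
```

```text
ee_pos: [0.5755, 0.0321, 0.0756]
ft_force: [-1.0, -1.0, -0.6]
width: 0.0595
grip_force: 30.0
t 32.5 tcp [0.5755 0.0321 0.1136] phi 2.2643 zt [-1.2e-03 -4.0e-04 -1.0e+00] F [-1.  -1.  -0.6] w 0.0595 g 30.0 q [ 0.57  0.46 -0.88  1.69  0.38  1.18  0.29]
(np.float64(0.5390616388166726), np.float64(0.2208191633454237), 0.11, 2.048) shift [0.842  0.4632 0.018 ] yaw 0.1377 rows>= 4
(np.float64(0.5390616388166726), np.float64(0.2208191633454237), 0.02, 2.048) shift [0.   0.   0.45] yaw -0.0 rows>= 2
```

```bash
python3 -m crank '0.168 0.092 0 0 -1;0.168 0.093 0 0 -1;0.168 0.093 0 0 -1;0.169 0.093 0 0 -1;0.169 0.092 0 0 -1;0 0 0 0.069 -1;0 0 0.1 0.069 -1;0 0 0.15 0 -1;0 0 0.15 0 -1;0 0 0 0 -1'| grep -E "ft|wid|grip"; python3 -m crank '0 0 0.05 0 -1;0 0 0 0 -1;0 0 0 0 -1'| grep -E "pos|ft";python3 - <<'E'
from h import *
P=nest(.063,-.12,0)
go((*P[:2],.006,2.048))
E
```

```text
ft_force: [-1.0, -1.3, -1.5]
width: 0.0599
grip_force: 30.0
ee_pos: [0.5401, 0.2214, -0.0126]
ft_force: [0.7, -0.3, -0.3]
t 33.8 tcp [0.5401 0.2214 0.0254] phi 2.0478 zt [ 1.e-03  3.e-04 -1.e+00] F [ 0.7 -0.3 -0.3] w 0.0595 g 30.0 q [ 0.18  0.57 -0.82  1.74  0.48  1.04 -0.33]
(np.float64(0.5390616388166726), np.float64(0.2208191633454237), 0.006, 2.048) shift [-0.0002 -0.0059  0.0972] yaw -0.0001 rows>= 1
```

```bash
python3 -m crank '0 0 0.05 0 -1;0 0 0.04 0 -1;0 0 0 0 -1;0 0 0 0 -1'| grep -E "pos|ft";  python3 -m crank '0 0 0.007 0 -1;0 0 0 0 -1'| grep -E "pos|ft"; python3 -m crank '0 0 0.006 0 -1;0 0 0 0 -1'| grep -E "pos|ft"; python3 -m crank '0 0 0.006 0 -1;0 0 0 0 -1'| grep -E "pos|ft"
```

```text
ee_pos: [0.5394, 0.2212, -0.0316]
ft_force: [-0.0, 0.2, -1.0]
ee_pos: [0.5397, 0.2212, -0.0327]
ft_force: [-0.3, 0.8, -1.3]
ee_pos: [0.5396, 0.2211, -0.034]
ft_force: [0.6, 0.3, -0.1]
ee_pos: [0.5398, 0.2212, -0.0348]
ft_force: [-2.4, -1.6, 4.8]
```

```bash
python3 -m crank '0 0 0 0 0.6;0 0 0 0 0.6;0 0 -0.05 0 0.6;0 0 -0.2 0 0.4;0 0 -0.2 0 0.3;0 0 -0.15 0.09 0.3;0 0 0 0.091 0.3;0 0 0 0.091 0.3;0 0 0 0.091 0.3;0 0 0 0.091 0.3'| grep -E "ft"; python3 -m crank '0 0 0 0.091 0.3;0 0 0 0.091 0.3;0 0 0 0.091 0.3;0 0 0 0.091 0.3;0 0 0 0.091 0.3;0 0 0 0.091 0.3;0 0 0 0 0.3;0 0 0 0 0.3'| grep -E "wid|ft"
python3 - <<'E'
from h import *
go((.5398,.2212,.003,.477))
E
```

```text
ft_force: [-0.1, 0.8, 0.3]
ft_force: [-0.2, 0.6, -0.4]
width: 0.0564
t 36.6 tcp [0.5396 0.2214 0.1233] phi 0.4816 zt [ 5.e-04  1.e-04 -1.e+00] F [-0.2  0.6 -0.4] w 0.0564 g 0.0 q [ 0.03  0.38 -0.61  1.67  0.23  1.16 -1.73]
(0.5398, 0.2212, 0.003, 0.477) shift [5.000e-04 1.200e-03 6.015e-01] yaw 0.0029 rows>= 3
```

```bash
python3 - <<'E'
from h import *
cv2.imwrite("pics/s8.png",cams.camera("scene")["img"]);cv2.imwrite("pics/t8.png",cams.camera("top")["img"])
E
python3 -m crank '0 0.001 0.15 0.003 0.3;0 0 0.15 0 0.3;0 0 0.15 0 0.3;0 0 0.08 0 0.3;0 0 0.065 0 0.3;0 0 0 0 0.3;0 0 0 0 0.3'| grep -E "pos|ft"; python3 -m crank '0 0 0 0 -1;0 0 0 0 -1;0 0 0 0 -1;0 0 0 0 -1;0 0 0 0 -1' 5| grep -E "pos|ft|wid|grip";  python3 - <<'E'
from h import *
go((.5398,.2212,.003,.477))
s=cv2.imread("pics/s8.png");t=cv2.imread("pics/t8.png");s7=cv2.imread("pics/s7.png");t7=cv2.imread("pics/t7.png")
print(proj("scene",[[.5398,.2212,.016],[.463,.115,.02]]),proj("top",[[.5398,.2212,.016],[.463,.115,.02]]))
stack([crop(s,290,370,210,300,5.2),crop(t7,340,412,175,250,5.2)],"mods.png")
E
```

```text
ee_pos: [0.5403, 0.2213, -0.0333]
ft_force: [-0.4, 0.2, 0.3]
ee_pos: [0.54, 0.221, -0.0337]
ft_force: [-0.3, -0.5, 5.4]
width: 0.0363
grip_force: 5.0
t 37.9 tcp [0.54   0.221  0.0043] phi 0.4722 zt [ 7.e-04  0.e+00 -1.e+00] F [-0.3 -0.5  5.4] w 0.0363 g 5.0 q [-0.01  0.52 -0.56  1.76  0.33  0.95 -1.81]
(0.5398, 0.2212, 0.003, 0.477) shift [-0.0007 -0.0014  0.0066] yaw -0.003 rows>= 1
[[332.98915976 236.40119242]
 [328.54360271 277.03088925]] [[332.4295263  181.43229728]
 [375.95420299 213.32101857]]
(468, 798, 3)
```

View pics/mods.png

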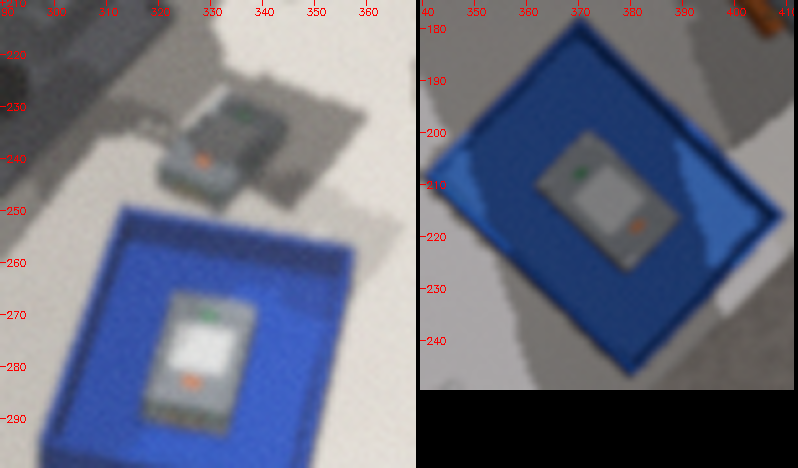

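The left picture shows the done module flat in the tray at scene (328,278), and the fresh one on the bench at (333,238). Both are offset from the known TCP projections by the same (−0.3,+1.2) px, so the pocket centre in TCP terms is about (0.4287, 0.3007).

```bash
python3 -m crank '0 0 0 0 -1;0 0 -0.05 0 -1;0 0 -0.15 0 -1;0 0 -0.2 0 -1;0 0 -0.2 0 -1;0 0 0 0 -1;0 0 0 0 -1' 30| grep -E "pos|ft|wid|grip"
python3 - <<'E'
from h import *
go((.4287,.3007,.12,.477),(.4287,.3007,.045,.477))
E
```

```text
ee_pos: [0.5401, 0.2211, 0.0868]
ft_force: [0.5, 0.6, -1.4]
width: 0.0359
grip_force: 30.0
t 38.6 tcp [0.5401 0.2211 0.1248] phi 0.4722 zt [ 1.8e-03  2.0e-04 -1.0e+00] F [ 0.5  0.6 -1.4] w 0.0359 g 30.0 q [ 0.03  0.38 -0.61  1.67  0.23  1.17 -1.74]
(0.4287, 0.3007, 0.12, 0.477) shift [-0.3151 -0.608   0.0241] yaw -0.003 rows>= 3
(0.4287, 0.3007, 0.045, 0.477) shift [0.    0.    0.375] yaw -0.0 rows>= 2
```

```bash
python3 -m crank '-0.158 -0.05 0 -0.003 -1;-0.157 -0.05 0 0 -1;0 -0.17 0 0 -1;0 -0.17 0 0 -1;0 -0.168 0 0 -1;0 0 0 0 -1;0 0 0 0 -1;0 0 0 0 -1'| grep -E "wid|grip"
python3 - <<'E'
from h import *
go((.4287,.3007,.045,.477))
E
```

```text
width: 0.0354
grip_force: 30.0
t 39.4 tcp [0.428  0.2989 0.1229] phi 0.4758 zt [-0.0013 -0.0013 -1.    ] F [ 0.4 -0.  -1.1] w 0.0354 g 30.0 q [-0.07  0.26 -0.71  1.82  0.19  1.13 -1.94]
(0.4287, 0.3007, 0.045, 0.477) shift [ 0.0074 -0.0065  0.3895] yaw -0.0008 rows>= 2
```

```bash
python3 -m crank '0.007 -0.006 0.13 0 -1;0 0 0.13 0 -1;0 0 0.12 0 -1;0 0 0 0 -1;0 0 0 0 -1;0 0 0 0 -1'| grep -E "wid|grip"
python3 - <<'E'
from h import *
go((.4287,.3007,.04,.477))
E
```

```text
width: 0.0353
grip_force: 30.0
t 40.0 tcp [0.4296 0.3021 0.0491] phi 0.4762 zt [ 1.5e-03  8.0e-04 -1.0e+00] F [ 0.1  1.3 -0.4] w 0.0353 g 30.0 q [-0.11  0.37 -0.68  1.88  0.27  0.99 -2.  ]
(0.4287, 0.3007, 0.04, 0.477) shift [-0.0071  0.0043  0.0455] yaw -0.0005 rows>= 1
```

```bash
python3 -m crank '0 0 0.02 0 -1;0 0 0 0 -1;0 0 0 0 -1;0 0 0 0 -1'| grep -E "wid|ft"
python3 - <<'E'
from h import *
go((.4287,.3007,.04,.477))
E
```

```text
ft_force: [0.4, 0.1, -0.7]
width: 0.0361
t 40.4 tcp [0.4287 0.302  0.044 ] phi 0.477 zt [ 4.e-04  0.e+00 -1.e+00] F [ 0.4  0.1 -0.7] w 0.0361 g 30.0 q [-0.12  0.37 -0.68  1.89  0.28  0.98 -2.01]
(0.4287, 0.3007, 0.04, 0.477) shift [-0.003   0.0056  0.0202] yaw -0.0 rows>= 1
```

Now correct 1.1 mm sideways and descend in small steps while watching the force.

```bash
python3 -m crank '-0.003 0.0055 0.02 0 -1;0 0 0.01 0 -1;0 0 0 0 -1;0 0 0 0 -1'| grep -E "pos|ft"; python3 -m crank '0 0 0.015 0 -1;0 0 0 0 -1;0 0 0 0 -1'| grep -E "pos|ft";python3 -m crank '0 0 0.015 0 -1;0 0 0 0 -1'| grep -E "pos|ft"
```

```text
ee_pos: [0.4285, 0.3007, -0.0003]
ft_force: [0.0, -0.2, -1.4]
ee_pos: [0.4285, 0.3007, -0.0033]
ft_force: [0.2, -0.3, -1.4]
ee_pos: [0.4284, 0.3005, -0.0065]
ft_force: [0.3, 0.2, -0.8]
```

```bash
python3 -m crank '0 0 0.012 0 -1;0 0 0 0 -1'| grep -E "pos|ft"; python3 -m crank '0 0 0.01 0 -1;0 0 0 0 -1'| grep -E "pos|ft";python3 -m crank '0 0 0.008 0 -1;0 0 0 0 -1'| grep -E "pos|ft"
```

```text
ee_pos: [0.4284, 0.3005, -0.0089]
ft_force: [-0.1, -0.2, -0.9]
ee_pos: [0.4284, 0.3006, -0.0108]
ft_force: [0.4, -0.4, -0.8]
ee_pos: [0.4286, 0.3007, -0.0122]
ft_force: [-1.4, 1.1, 2.4]
```

```bash
python3 -m crank '0 0 0 0 0.1;0 0 0 0 0.1;0 0 -0.03 0 0.1;0 0 -0.1 0 0.1;0 0 -0.2 0 0;0 0 -0.24 0 0;0 0 -0.2 0 0;0 0 0 0 0;0 0 0 0 0'| grep -E "pos|ft|wid"
python3 - <<'E'
from h import *
go((.579,.3766,.18,.477),(.579,.3766,.055,.477))
s=cams.camera("scene")["img"]; cv2.imwrite("pics/s9.png",s)
E
```

```text
ee_pos: [0.429, 0.3009, 0.1427]
ft_force: [-0.5, -1.0, -1.6]
width: 0.0435
t 42.8 tcp [0.429  0.3009 0.1807] phi 0.4769 zt [ 2.e-03  5.e-04 -1.e+00] F [-0.5 -1.  -1.6] w 0.0435 g 0.0 q [-0.05  0.21 -0.72  1.75  0.14  1.23 -1.9 ]
(0.579, 0.3766, 0.18, 0.477) shift [0.8401 0.0081 0.0037] yaw -0.0001 rows>= 4
(0.579, 0.3766, 0.055, 0.477) shift [0.    0.    0.625] yaw -0.0 rows>= 3
```

```bash
python3 -m crank '0.16 0 0 0 0;0.17 0.004 0 0 0;0.17 0.004 0 0 0;0.17 0 0 0 0;0.17 0 0 0 0;0 0 0.1 0 0;0 0 0.1 0 0;0 0 0 0 0;0 0 0 0 0'| grep -E "ft"
python3 - <<'E'
from h import *
go((.579,.3766,.055,.477))
i=cams.camera("scene")["img"].astype(int)
for z in(.0385,.02):print(proj("scene",pts(NEST,[(a,b,z) for a,b in((.03,.018),(.03,-.018),(-.03,-.018),(-.03,.018))])).round(0).tolist())
for y in range(212,250):
    print(y,' '.join('%3d'%(i[y,x].mean()) for x in range(254,302,2)))
E
```

```text
ft_force: [0.1, 0.0, 0.2]
t 43.75 tcp [0.5778 0.376  0.1388] phi 0.4774 zt [-0.002  -0.0012 -1.    ] F [0.1 0.  0.2] w 0.0437 g 0.0 q [-0.22  0.61 -0.64  1.34  0.36  1.31 -1.95]
(0.579, 0.3766, 0.055, 0.477) shift [6.600e-03 2.000e-04 4.191e-01] yaw 0.0002 rows>= 2
[[278.0, 216.0], [290.0, 222.0], [275.0, 236.0], [263.0, 230.0]]
[[278.0, 222.0], [290.0, 227.0], [275.0, 242.0], [263.0, 236.0]]
212 216 216 186 135 130 131 130 126 132 133 126 124 108  84  75  73  74  72  74  76 108 122 113 103
213 217 215 168 129 130 130 132 130 129 132 126 113  96  79  74  72  73  74  77  74  91 108 118 103
214 218 210 159 128 134 132 130 125 128 129 124 103  85  74  74  78  75  75  73  73  77  89  95  95
215 218 200 141 131 130 128 129 128 129 127 115  91  71  68  70  73  71  76  73  75  78  85  84  81
216 218 186 133 131 129 129 128 130 128 125 101  84  65  63  64  72  72  76  72  74  79  78  80  80
217 213 169 133 128 132 130 129 130 126 119  95  79  68  60  64  66  70  73  68  78  78  80  83  83
218 208 154 132 131 131 128 131 129 124 106  81  76  77  69  66  61  67  71  71  83  86  84  79  80
219 
[... 2395 characters left out ...]

243  88  92  76  52  51  51  50  49  47  46  45  46  47  66 114 127 125 127 120 102 129 181 190 189
244  84  88  79  53  53  53  51  52  49  47  47  47  48  79 116 128 126 122 114 108 154 183 188 187
245  86  83  79  61  52  47  50  49  48  51  45  47  57  95 122 124 127 123 100 125 175 188 191 191
246  97  86  82  71  58  51  49  54  54  60  49  50  64 112 127 126 126 114 105 157 184 189 187 190
247 112  98  85  79  67  59  52  48  59  67  52  58  76 111 126 128 121 107 129 176 187 189 189 186
248 124 117  96  83  76  68  61  56  61  72  64  65  75 106 129 125 114 108 156 183 187 190 189 189
249 128 127 114  98  77  76  71  63  71  75  72  72  72 102 127 123 107 131 173 186 190 189 188 191
```

The fresh module's bright label is in the pocket at about scene (276,225). Now the handle.

```bash
python3 -m crank '0.006 0 0.14 0 0;0 0 0.14 0 0;0 0 0.14 0 0;0 0 0 0 0;0 0 0 0 0'| grep -E "pos|ft"; python3 -m crank '0 0 0 0 -1;0 0 0 0 -1;0 0 0 0 -1;0 0 0 0 -1;0 0 0 0 -1;0 0 0 0 -1;0 0 0 0 -1' 5| grep -E "pos|ft|wid|grip"; python3 -m crank '0 0 0 0 -1;0 0 0 0 -1' 20| grep -E "pos|ft|wid|grip"
```

```text
ee_pos: [0.5799, 0.3773, 0.0192]
ft_force: [1.1, -0.0, 0.7]
ee_pos: [0.5796, 0.3774, 0.0181]
ft_force: [-0.5, 1.7, 1.8]
width: 0.0139
grip_force: 5.0
ee_pos: [0.5796, 0.3773, 0.0181]
ft_force: [-0.1, 2.8, 1.7]
width: 0.0139
grip_force: 20.0
```

```bash
python3 -m crank '-0.012 0 -0.0365 0 -1;-0.012 0 -0.0365 0 -1;-0.018 0 -0.034 0 -1;-0.018 0 -0.034 0 -1;-0.023 0 -0.031 0 -1;-0.023 0 -0.031 0 -1'| grep -E "pos|ft|wid"; python3 -m crank '-0.0275 0 -0.027 0 -1;-0.0275 0 -0.027 0 -1;-0.0315 0 -0.022 0 -1;-0.0315 0 -0.022 0 -1;-0.0345 0 -0.017 0 -1;-0.0345 0 -0.017 0 -1;0 0 0 0 -1'| grep -E "pos|ft|wid"
python3 - <<'E'
from h import *
P=nest(.1116,0,0); go((*P[:2],.1213,.477))
E
```

```text
ee_pos: [0.56, 0.3671, 0.0588]
ft_force: [-1.0, 3.4, -4.0]
width: 0.0135
ee_pos: [0.5264, 0.3496, 0.0851]
ft_force: [-4.5, 3.7, -2.6]
width: 0.0135
t 46.5 tcp [0.5264 0.3496 0.1231] phi 0.4774 zt [-6.e-04 -7.e-04 -1.e+00] F [-4.5  3.7 -2.6] w 0.0135 g 20.0 q [-0.16  0.5  -0.67  1.53  0.32  1.22 -1.97]
(np.float64(0.5271427913697179), np.float64(0.3497373586304036), 0.1213, 0.477) shift [0.0036 0.001  0.0091] yaw 0.0003 rows>= 1
```

```bash
python3 -m crank '-0.037 0 -0.011 0 -1;-0.037 0 -0.011 0 -1;-0.038 0 -0.005 0 -1;-0.038 0 -0.005 0 -1;0 0 0 0 -1' 25| grep -E "pos|ft|wid"; python3 -m crank '-0.0385 0 0.001 0 -1;-0.0385 0 0.001 0 -1;-0.019 0 0.003 0 -1;0 0 0 0 -1'| grep -E "pos|ft|wid"; python3 -m crank '-0.019 0 0.003 0 -1;0 0 0 0 -1'| grep -E "pos|ft|wid";python3 -m crank '-0.019 0 0.003 0 -1;0 0 0 0 -1'| grep -E "pos|ft|wid"; python3 -m crank '-0.019 0 0.004 0 -1;0 0 0 0 -1;0 0 0 0 -1'| grep -E "pos|ft|wid"
```

```text
ee_pos: [0.5002, 0.3361, 0.0911]
ft_force: [-4.4, 5.5, -4.1]
width: 0.0134
ee_pos: [0.4855, 0.3285, 0.0913]
ft_force: [3.1, 7.5, -1.8]
width: 0.014
ee_pos: [0.4828, 0.3271, 0.0911]
ft_force: [3.3, 7.9, 0.4]
width: 0.0139
ee_pos: [0.4795, 0.3255, 0.091]
ft_force: [3.4, 7.0, 2.6]
width: 0.0138
ee_pos: [0.4759, 0.3237, 0.0904]
ft_force: [0.3, 4.6, 7.7]
width: 0.0139
```

```bash
python3 -m crank '-0.015 0 0.003 0 -1;0 0 0 0 -1;0 0 0 0 -1'| grep -E "pos|ft|wid"; python3 -m crank '-0.015 0 0.002 0 -1;0 0 0 0 -1;0 0 0 0 -1'| grep -E "pos|ft|wid"; python3 -m crank '-0.008 0 0 0 -1;0 0 0 0 -1;0 0 0 0 -1'| grep -E "pos|ft|wid"
```

```text
ee_pos: [0.4737, 0.3226, 0.09]
ft_force: [2.4, 6.5, 7.7]
width: 0.0139
ee_pos: [0.473, 0.3221, 0.0897]
ft_force: [12.6, 13.5, -2.0]
width: 0.0138
ee_pos: [0.4728, 0.322, 0.0896]
ft_force: [18.9, 16.0, -8.7]
width: 0.0138
```

It's at the stop: the position holds while the force rises. Release, retreat and look.

```bash
python3 -m crank '0 0 0 0 -1;0 0 0 0 -1' 4 | grep ft; python3 -m crank '0 0 0 0 0;0 0 0 0 0;0 0 0 0 0;0 0 0 0 0;0 0 -0.2 0 0;0 0 -0.24 0 0;0 0 -0.1 0 0;-0.1 0.2 0 0 0;-0.1 0.2 0 0 0;-0.1 0.2 0 0 0'| grep -E "pos|ft|wid"; python3 -m crank '-0.1 0.2 0 0 0;-0.1 0.2 0 0 0;-0.1 0.2 0 0 0;0 0.2 0 0 0;0 0.2 0 0 0;0 0.2 0 0 0;0 0.2 0 0 0;0 0 0 0 0;0 0 0 0 0'| grep -E "time|pos|ft|wid"
python3 - <<'E'
from h import *
s=cams.camera("scene")["img"];t=cams.camera("top")["img"]
stack([crop(t,254,332,162,262,5),crop(s,245,328,165,260,4.8)],"final.png")
for n in("scene","top"):print(n,"grip",proj(n,nest(.051,0,.144)),proj(n,nest(.051-.003,0,.166)))
E
```

```text
ft_force: [1.6, 5.9, 0.5]
ee_pos: [0.4685, 0.1829, 0.1953]
ft_force: [1.1, -0.5, 1.2]
width: 0.0434
time: 51.1
ee_pos: [0.5438, -0.0925, 0.1948]
ft_force: [-0.6, 0.1, 0.0]
width: 0.0436
(500, 796, 3)
scene grip [[287.21370061 179.67144355]] [[286.04803668 172.43755927]]
top grip [[287.07449303 202.32657105]] [[286.9933148  202.51440068]]
```

View pics/final.png

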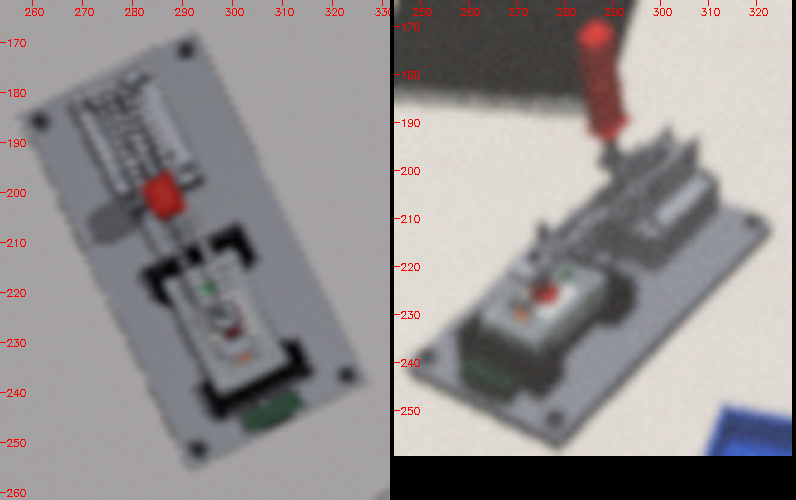

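The view matches the starting clamped state. The handle is upright at top (286,201) / scene (287,180), the foot is on the fresh module at scene (276,226), and the module is level in the pocket. Handing in.

```bash
python3 -c "
from bench import workorder
print(workorder.close_job())"
```

```text
the job is handed in; nothing more can be done
None
```

The job is handed in at about 51 s. The programmed module lies flat in the blue tray, and the fresh one is clamped in the nest with the handle at its stop. The camera confirms both, neither module was dropped, and the robot is clear of everything. The hand-in gave no verdict.

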